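# Drift broken handle stubs out of mallet heads

### The job

Clear the mallet heads of their broken handle stubs (some heads may be clear already): first raise the stand's guard sash until its lower edge is level with the red marks and leave it there; then set each head that holds a stub on the stand against the fence and push its stub right through with the drift so that it falls into the catch bin behind. At the end all three heads stand upright (the way up they began), flat on the floor of the blue tray, and the drift lies back lengthwise on its black mat; leave the wax jar, tape measure and chisel alone.

Things in the scene. Friction and masses are not known exactly. Their poses are not given: they have to be found in the camera images.
- stand: fixed plywood drift-out stand; origin on the bench, below the fence's front face at mid-width; x points away from the robot, along the pushing direction, z up. A flat ledge 65 mm above the bench and 134 mm wide runs from x = -90 to 0 mm; the fence stands at its far end, the catch bin behind that
- seat (a point): where the centre of a head's underside goes on the ledge: 33 mm before the fence (leaving a 3 mm gap), 65 mm above the bench. Two cheeks flank it (inner faces at stand y = -59 and 59 mm, x = -60 to 14, tops 22 mm above the ledge): a head set square, its 110 mm length along the stand's y, has 4 mm to spare at each end
- slot (a point): middle of the fence, on its front face at stand x = 0, 85 mm above the bench (20 mm above the ledge: the top of the fence). The fence is two blocks 14 mm thick (x) with a 48 mm wide slot at y = 0 between them, open upward and down to the bin; a stub pushed out of a head passes over or through the slot and falls
- bin (a point): centre of the catch bin's floor, 4 mm above the bench, 100 mm behind the fence's front face; the open bin spans stand x = 14 to 186 mm, y = -90 to 90 mm, walls 50 mm high
- sash (a joint): height of the guard sash in m above its lowest position, 0 to 0.09; it begins 0 to 20 mm up. It slides vertically, stays where it is left, and takes about 4 N to push up
- sash_edge (a point): middle of the sash's lower edge (underside of its yellow rail). The rail is 20 mm deep (stand x = 60 to 80 mm), 178 mm wide, 12 mm tall; a clear panel 25 mm high stands on its back part. Fully lowered the edge is 99 mm above the bench and bars the way out of the slot
- sash_mark (a point): where sash_edge belongs: level with the middle of the red marks (each 24 mm tall) on the two sash posts, 159 mm above the bench, that is sash at 0.06. The aluminium posts stand at stand x = 77, y = -103 and 103 mm and are 205 mm high; a crossbar joins their tops at x = 91 mm
- drift: loose drift, 0.12 kg: orange square handle 28 by 28 by 90 mm with an aluminium rod 16 mm in diameter and 95 mm long; origin on the axis where rod and handle meet, x towards the rod's tip (handle from x = -90 to 0); centre of mass about 18 mm into the handle. It starts lying on the mat roughly along y, tip to the left, axis 18 mm above the bench
- drift_tip (a point): end of the drift's rod, 95 mm from the drift's origin
- mat: fixed black rubber mat, 80 (x) by 220 (y) by 4 mm, where the drift belongs; origin at the centre of its underside
- tray: fixed blue open tray for the heads, 260 by 260 mm outside, 5 mm walls 30 mm high, floor 5 mm thick; origin at the centre of its underside. It holds three or four heads side by side
- head1: loose pale beech mallet head (0.2 to 0.4 kg), 60 (x) by 110 (y) by 64 (z) mm; origin at the centre of its underside, z up. A 24 by 24 mm square mortise runs right through it along x, its axis 32 mm above the underside at mid-length, and may hold a broken stub; both ways round are alike. Starts on the bench at the robot's right
- head2: loose pale beech mallet head (0.2 to 0.4 kg), 60 (x) by 110 (y) by 64 (z) mm; origin at the centre of its underside, z up. A 24 by 24 mm square mortise runs right through it along x, its axis 32 mm above the underside at mid-length, and may hold a broken stub; both ways round are alike. Starts on the bench at the robot's right
- head3: loose pale beech mallet head (0.2 to 0.4 kg), 60 (x) by 110 (y) by 64 (z) mm; origin at the centre of its underside, z up. A 24 by 24 mm square mortise runs right through it along x, its axis 32 mm above the underside at mid-length, and may hold a broken stub; both ways round are alike. Starts on the bench at the robot's right
- stub1: green-painted square stub, 22 by 22 by 70 mm, of the broken handle in mallet head 1 (absent if that head is clear already); origin at its centre, x along its length. It starts lying loosely (only friction holds it) in the mortise, proud of the head by about 5 mm at each face
- stub2: green-painted square stub, 22 by 22 by 70 mm, of the broken handle in mallet head 2 (absent if that head is clear already); origin at its centre, x along its length. It starts lying loosely (only friction holds it) in the mortise, proud of the head by about 5 mm at each face
- stub3: green-painted square stub, 22 by 22 by 70 mm, of the broken handle in mallet head 3 (absent if that head is clear already); origin at its centre, x along its length. It starts lying loosely (only friction holds it) in the mortise, proud of the head by about 5 mm at each face
- wax: bystander: amber jar of wax, 72 mm across, 60 mm tall; origin at the centre of its underside
- tape: bystander: yellow tape measure, 75 by 70 by 36 mm; origin at the centre of its underside
- chisel: bystander: chisel with a red handle, 220 mm long, 28 mm tall, lying along its x; origin on the bench below its middle

How it is judged:
By the outcome, as a careful person would: the job done as asked, in the order asked, and still so for the second after the job is handed in, with the robot touching nothing.
Of stub1, stub2, stub3 only 1 to 3 are there at a start; the rules pass over those that are not, and their reading is None.
At some moment in a run one of head1, head2, head3, drift may be knocked a few centimetres aside while the robot is not near it.
It also fails if it takes over 210 s, if anything falls off the work surface, if the arm or the gripper's body presses on something with over 40 N, if the wrist force passes 120 N, or if a joint passes its speed limit or range.

### The arm

A 6-joint arm with a two-finger parallel gripper is mounted at the origin on the work surface. World frame = base frame: x ahead of the robot, y to its left, z up, the work surface at z = 0. Lengths are in mm, angles in rad, forces in N, time in s.
With the tool pointing down it reaches from about 275 to 750 mm from the base axis. Payload 10.2 kg.
Tool frame: the origin (TCP) lies midway between the tips of the shut fingers; the grasp point (between the pads) lies 19 mm behind it; z points along the fingers, y is the line along which they close (so a half turn about z gives the same grasp; the last joint's range is limited). The gripper opens to 85 mm and grips with 20 to 120 N. Pads are 22 mm wide; open, the fingers measure 114 mm over their backs; the gripper's body (76 mm by 85 mm) begins 54 mm behind the grasp point. The pads swing forward as they close: fully open they stand 13 mm farther back than shut.
Start: joints at [-1.393, 0.313, 1.498, -0, 1.331, -0.223], TCP at [204.819, -483.405, 231.294] pointing down, gripper open.
Joint ranges: [-2.94, 2.94], [-0.97, 2.17], [0.19, 2.56], [-1.23, 4.37], [0.02, 3.11], [-2.88, 2.88]. Speed limits (rad/s): [2.39, 2.39, 3.01, 3.14, 3.14, 3.14].

### API

Orientations are given as a unit quaternion [w, x, y, z].
In Python, from rig import ctrl gives the robot as it stands.
- The arm moves only by the tool send_rows, never from a script. Its argument "targets" is a list of rows, each an object with "offset": the shift along the world's x, y, z in cm, a list of three; "spin": the turn about the world's z in rad. A call has 1 to 8 rows; each row is the pose to reach, as a shift and turn from the pose commanded when the call began; what a row does not reach only later rows make up. A row lasts 1/12 s, in which the tool goes at most 41.7 mm and 7.16 degrees, less where a joint would pass 70% of its speed; a pose out of reach is approached as far as the arm can. A call with a gripper value outside its range is refused whole. "grip" is the opening, from 0 (shut) to 1 (fully open), set as the call begins (left out, the last holds). The fingers move at their own pace and stop on an object; "squeeze" is the grip in N (left out, the last holds). Time passes only in rows, so rows that repeat a pose let the fingers close. It gives the time, the measured TCP pose, the force, the opening and the grip force at its end, in the units of the state.
- ctrl.sense(): the state, without advancing time (a new reading comes with each control period).
- ctrl.capture(name): name is "scene" or "top"; returns (picture, depth): 384x512x3 uint8, red, green, blue; 384x512 float32, mm along the optical axis (not along the pixel's ray), 0 where there is no reading.
- ctrl.calibration(name): a dict with "fx", "fy", "cx", "cy" (pixels), "k1" (the pictures are not rectified: a ray, as slopes to the right and down, at radius r is drawn at 1 + k1 r^2 times it, then the intrinsics apply), "view" (4x4, takes a point from world to camera coordinates). Camera axes: x right, y down, z forward; pixel columns grow to the right and rows downward; lengths in mm; the calibration is good to about 2 mm. A picture is of the moment at which its call begins. calibration takes no time and is no camera call.
- ctrl.finish_job(): hands the job in; it is judged then, once.
Trained networks look in the newest picture that a camera, given by its name, has taken for a name from the list of things; names that differ only in an ending like _2 or _b are one class to them, and where a whole thing is asked for, a point or a joint stands for the part that bears it (a point fixed in the world has none). Each returns a list of dicts, best first, with "conf" (0 to 1); they miss things now and then, are a little off and sometimes report something else, mostly with a low value. They report only what shows in the picture. A call takes as long as a camera call.
- ctrl.search_frame(camera, query): "box" ([left, top, right, bottom] in pixels, round what is visible of it).
- ctrl.place_of(camera, query): "uv" ([column, row] in pixels: a listed point, or the origin of a listed thing).
The state is a dict: "time_s": time; "joints": joint angles; "dq": joint speeds; "tau": joint torques, N m; "eef_pos": TCP position; "ee_rot": TCP orientation; "force": force on the tool from outside, world axes, zero at the start; "wrist_torque": the same for the moment, N m; "grip_width": opening from 0.0 (shut) to 1.0 (fully open); "grip_force": force on a finger pad.
Only numpy, scipy, OpenCV 4.12 (cv2) and the standard library are available. Lean on these libraries where they do the work, as an engineer would, in place of code of your own. Each camera call takes 0.05 s, during which the arm holds its last target. There are 200 camera calls.

## Working session

There is one attempt and no reset: what is moved stays moved. The work goes in short steps, Python scripts to look and compute and a tool call to move; the robot and the scene stay as the last step left them, time stands still between calls to the robot, and variables do not carry over. Pictures are saved under pics/ and viewed, at most 16 in all, crops included, and the job is handed in when it is done.

Besides the shell and the picture viewer there is one more tool, called after "Call:" as name(argument=value, ...) on one line, values as JSON. send_rows: Moves the arm, as the interface text tells. Its arguments: {"type":"object","properties":{"targets":{"type":"array"},"grip":{"type":"number"},"squeeze":{"type":"number"}},"required":["targets"]}

```bash
ls; mkdir -p pics; cat > h.py <<'E'
from rig import ctrl
import numpy as np, cv2
def cap(n,save=None):
    p,d=ctrl.capture(n)
    if save: cv2.imwrite('pics/'+save+'.png',p[:,:,::-1])
    return p,d
def K(n):
    c=ctrl.calibration(n); return c
def rays(c,uv):
    uv=np.atleast_2d(np.array(uv,float))
    x=(uv[:,0]-c['cx'])/c['fx'];y=(uv[:,1]-c['cy'])/c['fy']
    X,Y=x.copy(),y.copy()
    for _ in range(20):
        s=1+c['k1']*(X*X+Y*Y);X=x/s;Y=y/s
    return np.stack([X,Y,np.ones_like(X)],1)
def onz(n,uv,z):
    "world xyz where pixel ray crosses height z"
    c=K(n);V=np.array(c['view']);R,t=V[:3,:3],V[:3,3]
    o=-R.T@t; d=rays(c,uv)@R
    return o+d*((z-o[2])/d[:,2])[:,None]
def cloud(n,d):
    c=K(n);V=np.array(c['view']);R,t=V[:3,:3],V[:3,3]
    v,u=np.mgrid[0:d.shape[0],0:d.shape[1]]
    P=rays(c,np.stack([u.ravel(),v.ravel()],1))*d.ravel()[:,None]
    return ((P-t)@R).reshape(*d.shape,3)
def proj(n,P):
    c=K(n);V=np.array(c['view']);q=np.atleast_2d(P)@V[:3,:3].T+V[:3,3]
    x=q[:,0]/q[:,2];y=q[:,1]/q[:,2];s=1+c['k1']*(x*x+y*y)
    return np.stack([c['fx']*x*s+c['cx'],c['fy']*y*s+c['cy']],1)
E
python3 - <<'E'
from h import *
s=ctrl.sense();print(s)
a,_=cap('scene','s0');b,_=cap('top','t0')
for n in('scene','top'):
    c=K(n);V=np.array(c['view']);print(n,c['fx'],c['k1'],-V[:3,:3].T@V[:3,3],V[2,:3])
E
```

```text
pics
{'time_s': 0.0, 'joints': array([-1.39339239e+00,  3.13400788e-01,  1.49848890e+00, -3.95487805e-05,
        1.33101601e+00, -2.23397434e-01]), 'dq': array([-0.00137161, -0.00062519, -0.00210292, -0.00117012, -0.0010732 ,
        0.0014522 ]), 'tau': array([-1.46029820e-04, -4.12270439e+01, -2.59750539e+01, -2.10010658e-04,
        4.05346524e-03, -2.24510688e-05]), 'eef_pos': array([ 204.76142529, -483.11435244,  230.74076077]), 'ee_rot': array([-6.56790872e-04,  9.79985747e-01,  1.99066584e-01, -4.10392229e-06]), 'force': array([ 0.02021986, -0.70881012, -0.14288669]), 'wrist_torque': array([ 0.02334298,  0.03731793, -0.02858693]), 'grip_force': 0.0, 'grip_width': 1.0020749970092382}
scene 491.0000107767816 -0.10269958801671887 [1549.26464256  -76.22941228 1194.57747957] [-0.6952981   0.03629519 -0.71780444]
top 407.7275130177629 0.02417420647041044 [ 217.9211121   -35.9952959  1512.34002754] [ 0.19788711 -0.01580814 -0.98009734]
```

```bash
python3 - <<'E'
import cv2,numpy as np
a=cv2.imread('pics/s0.png');b=cv2.imread('pics/t0.png')
cv2.imwrite('pics/s0b.png',cv2.resize(a,(800,600)));cv2.imwrite('pics/t0b.png',cv2.resize(b,(800,600)))
E
```

```text
(no output)
```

View pics/s0b.png

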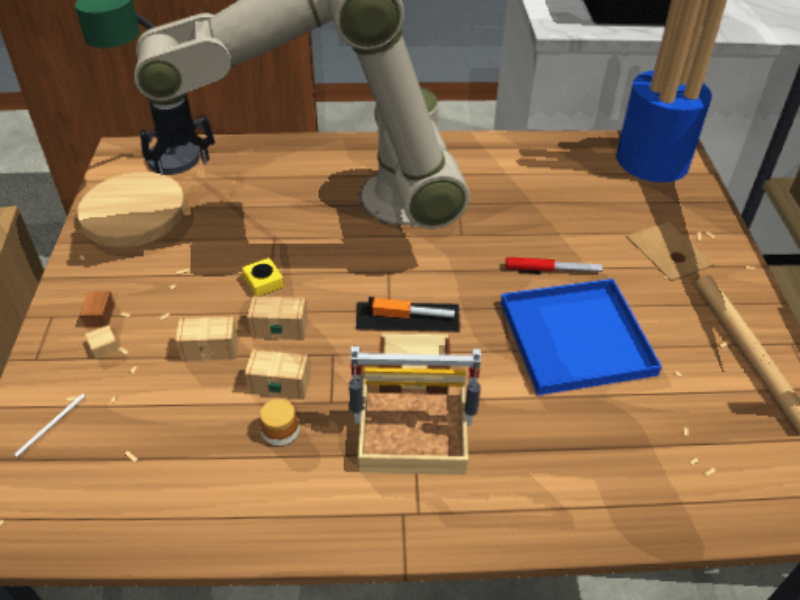

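View pics/t0b.png

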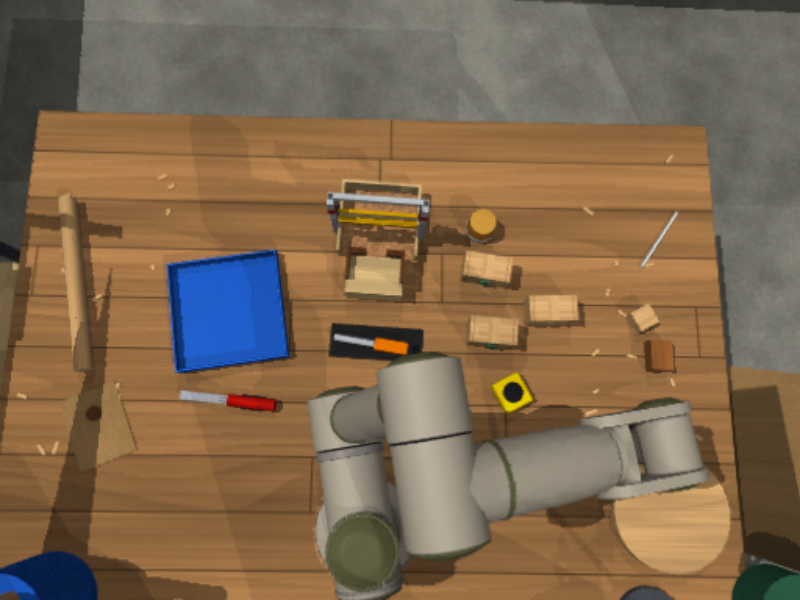

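The scene picture (800x600) shows the three heads at (278,317), (206,338) and (278,373). Green stubs are visible at (277,328) and (275,386), and the head at (206,338) looks clear. The stand is at (415,400), the drift on its mat at (410,312), the tray at (580,335). Next I measure.

```bash
cat >> h.py <<'E'
def clusters(P,m,step=0,minpx=30):
    n,l,st,ce=cv2.connectedComponentsWithStats(m.astype(np.uint8))
    out=[]
    for i in range(1,n):
        if st[i,4]<minpx: continue
        Q=P[l==i]; r=cv2.minAreaRect(Q[:,:2].astype(np.float32))
        out.append((Q.mean(0).round(1),np.round(r[0],1),np.round(r[1],1),round(r[2],1),len(Q),ce[i].round()))
    return out
E
python3 - <<'E'
from h import *
import json
p,d=cap('top');P=cloud('top',d)
p2,d2=cap('scene');P2=cloud('scene',d2)
np.savez('c0.npz',p=p,P=P,p2=p2,P2=P2)
for nm,Q in(('top',P),('scene',P2)):
    z=Q[...,2];print(nm,'bench z',np.median(z[(abs(z)<12)]))
    m=(z>54)&(z<74)&(Q[...,1]<-90)&(Q[...,1]>-600)&(Q[...,0]>330)&(Q[...,0]<750)
    for o in clusters(Q,m): print('head?',*o)
    m=(z>58)&(z<72)&(abs(Q[...,1])<90)&(Q[...,0]>400)
    for o in clusters(Q,m): print('ledge?',*o)
for cam in('top','scene'):
  for q in('stand','slot','seat','sash_edge','sash_mark','drift','drift_tip','mat','tray','head1','head2','head3','stub1','stub2','stub3','bin','wax','tape','chisel'):
    r=ctrl.place_of(cam,q);print(cam,q,[(np.round(x['uv'],1).tolist(),round(x['conf'],2)) for x in r[:4]])
print(ctrl.sense()['time_s'])
E
```

```text
top bench z 0.5684643414135804
head? [ 707.8 -261.1   59.9] [ 708.7 -261.5] [61.4 60.4] 21.8 212 [308. 142.]
head? [ 596.6 -270.6   64. ] [ 597.9 -271.5] [110.5  62.8] 81.4 488 [312. 170.]
head? [ 499.7 -421.1   63.7] [ 500.4 -422.1] [ 60.8 111.4] 1.8 513 [353. 197.]
head? [ 444.9 -281.8   63.7] [ 445.4 -282.7] [110.8  61.3] 85.9 515 [315. 211.]
ledge? [569.3  -4.4  65.3] [571.8  -5.5] [133.3  93.5] 86.3 814 [239. 176.]
scene bench z 0.25389067192128667
head? [ 451.6 -284.1   62.9] [ 448.9 -284.1] [113.   67.3] 85.4 540 [177. 198.]
head? [ 507.4 -423.8   62.8] [ 506.8 -424.3] [ 70.7 112.6] 4.4 574 [131. 211.]
head? [ 603.4 -272.4   62.6] [ 601.5 -273.4] [112.5  67.4] 81.6 654 [177. 234.]
head? [ 713.3 -263.4   60.2] [ 712.3 -263.4] [61.9 61.6] 84.0 314 [177. 264.]
ledge? [555.7  -5.4  64.7] [556.2  -5.5] [130.1  55.4] 86.9 515 [265. 220.]
ledge? [613.7  -8.1  64.5] [613.9  -8. ] [47.7 12. ] 83.2 34 [265. 234.]
top stand [([241.3, 170.1], 0.6)]
top slot [([239.5, 163.6], 0.92)]
top seat [([239.1, 170.4], 0.64)]
top sash_edge [([244.3, 139.8], 0.97)]
top sash_mark [([242.7, 137.2], 0.6
[... 1015 characters left out ...]
0.75), ([181.2, 211.4], 0.73)]
scene tray [([179.9, 203.0], 0.57), ([131.4, 222.7], 0.32)]
scene head1 [([175.8, 245.8], 0.87), ([180.9, 212.2], 0.73), ([133.7, 223.1], 0.62)]
scene head2 [([175.8, 245.8], 0.87), ([180.9, 212.2], 0.73), ([133.7, 223.1], 0.62)]
scene head3 [([175.8, 245.8], 0.87), ([180.9, 212.2], 0.73), ([133.7, 223.1], 0.62)]
scene stub1 [([178.4, 202.6], 0.62), ([176.9, 239.3], 0.43)]
scene stub2 [([178.4, 202.6], 0.62), ([176.9, 239.3], 0.43)]
scene stub3 [([178.4, 202.6], 0.62), ([176.9, 239.3], 0.43)]
scene bin [([260.2, 273.8], 0.81)]
scene wax [([177.1, 275.7], 0.82)]
scene tape [([164.3, 180.4], 0.84)]
scene chisel [([176.6, 275.3], 0.72), ([350.7, 171.5], 0.56)]
2.1
```

```bash
python3 - <<'E'
from h import *
f=np.load('c0.npz')
for nm,p,Q in(('top',f['p'],f['P']),('scene',f['p2'],f['P2'])):
    hsv=cv2.cvtColor(p,cv2.COLOR_RGB2HSV);H,S,V=[hsv[...,i].astype(int) for i in range(3)];x,y,z=Q[...,0],Q[...,1],Q[...,2]
    w=(x>330)&(x<900)
    def show(t,m,mp=15):
        for o in clusters(Q,m&w,minpx=mp): print(nm,t,*o)
    show('green',(H>50)&(H<95)&(S>100)&(y<-150),2)
    show('orange',(H<14)&(S>180)&(V>150)&(abs(y)<150)&(x<520))
    show('black',(V<50)&(abs(y)<150)&(x<530),60)
    show('blue floor',(H>100)&(H<125)&(S>150)&(y>80)&(z<15),200)
    show('blue rim',(H>100)&(H<125)&(S>150)&(y>80)&(z>24)&(z<36),30)
    show('rod',(S<60)&(V>110)&(z>15)&(z<35)&(abs(y)<140)&(x<500))
    show('yellow',(H>20)&(H<33)&(S>190)&(abs(y)<150)&(x>600))
    show('fence',(z>78)&(z<93)&(abs(y)<100)&(x>560),10)
    show('posts',(z>190)&(abs(y)<180)&(x>560),10)
E
```

```text
top green [ 564.6 -267.3   40.4] [ 564.2 -266.6] [18.3  3.7] 89.1 8 [310. 180.]
top green [ 412.2 -278.8   42.9] [ 413.  -279.2] [19.9  4.1] 84.0 8 [314. 221.]
top black [424.3  -6.3   4.6] [421.2 -12.5] [215.7  77.9] 86.5 784 [239. 218.]
top blue floor [491.1 345.2   5.6] [492.8 344.1] [250.1 248.8] 9.1 4396 [145. 199.]
top blue rim [621.4 270.8  29.5] [623.3 278.4] [116.9  46.1] 75.7 65 [166. 164.]
top blue rim [567.7 443.   28.9] [568.9 444.2] [100.4 195.6] 53.1 120 [118. 177.]
top blue rim [497.8 213.4  29.8] [495.9 213.6] [166.1   5.8] 8.8 69 [180. 196.]
top blue rim [376.4 390.9  29.4] [369.2 369.9] [231.4  98.3] 70.1 137 [129. 229.]
top rod [423.   41.3  25. ] [423.2  40.7] [91.8 13.8] 81.2 94 [226. 217.]
top yellow [692.5 -12.7 153.1] [692.3 -12.9] [171.6  10.3] 86.9 116 [242. 136.]
top yellow [682.6 -10.5 124.7] [683.  -12.5] [175.   16.1] 87.3 203 [241. 141.]
top fence [609.8  45.2  85.6] [595.8  40. ] [41.2 73.6] 84.7 89 [225. 164.]
top fence [606.6 -60.1  85.5] [594.2 -53.5] [65.8 39.9] 0.8 78 [254. 165.]
top posts [703.1 -11.3 203.5] [698.9 -12.5] [219.9  30.8] 86.6 348 
[... 436 characters left out ...]
im [507.2 338.5  28.6] [493.6 339.2] [266.5 263.4] 9.4 496 [370. 215.]
scene rod [428.7  39.4  23.5] [427.6  39.4] [90.7 18.2] 81.5 106 [276. 199.]
scene yellow [694.9 -13.8 151.6] [695.  -13.4] [ 73.7 159.4] 19.6 153 [265. 237.]
scene fence [581.2 -69.6  86.9] [580.4 -69.9] [ 6.1 40.8] 89.1 26 [244. 222.]
scene fence [583.9  56.   85.7] [583.9  55.9] [ 6.4 38.8] 86.0 32 [286. 222.]
scene fence [628.2 -56.2  84.2] [628.3 -54.5] [38.2  8.2] 83.2 31 [249. 234.]
scene fence [632.   39.3  83.6] [631.5  37.7] [41.1 10.2] 85.7 37 [282. 235.]
scene fence [733.3  87.3  86.1] [733.4  86.6] [21.1  9.9] 69.7 26 [301. 262.]
scene posts [710.6 -12.9 201.7] [703.  -12.7] [219.   33.8] 87.0 608 [266. 230.]
```

The two heads at about (598,-271) and (445,-282) hold stubs, and the third is clear. I go above the drift first.

Call:
send_rows(targets=[{"offset":[21.0,45.7,0],"spin":1.02},{"offset":[21.0,45.7,0],"spin":1.02},{"offset":[21.0,45.7,0],"spin":1.02},{"offset":[21.0,45.7,0],"spin":1.02},{"offset":[21.0,45.7,0],"spin":1.02},{"offset":[21.0,45.7,0],"spin":1.02},{"offset":[21.0,45.7,0],"spin":1.02},{"offset":[21.0,45.7,0],"spin":1.02}], grip=0.7)

```text
time_s: 2.77
eef_pos: [344.3, -178.6, 231.5]
ee_rot: [0.0, 0.763, 0.647, 0.0]
force: [1.4, -0.3, 0.1]
grip_width: 0.699
grip_force: 0.0
```

Call:
send_rows(targets=[{"offset":[7.0,15.2,-11.0],"spin":0.0},{"offset":[7.0,15.2,-11.0],"spin":0.0},{"offset":[7.0,15.2,-11.0],"spin":0.0},{"offset":[7.0,15.2,-11.0],"spin":0.0},{"offset":[7.0,15.2,-11.0],"spin":0.0},{"offset":[7.0,15.2,-11.0],"spin":0.0},{"offset":[7.0,15.2,-11.0],"spin":0.0}])

```text
time_s: 3.35
eef_pos: [413.8, -27.6, 120.8]
ee_rot: [-0.001, 0.764, 0.646, -0.0]
force: [0.2, -0.8, 0.5]
grip_width: 0.7
grip_force: 0.0
```

```bash
cat >> h.py <<'E'
def st():
    s=ctrl.sense();q=s['ee_rot'];th=np.degrees(2*np.arctan2(q[2],q[1]))-90
    print('t',round(s['time_s'],2),'tcp',s['eef_pos'].round(1),'close deg',round(th,1),'F',s['force'].round(1),'w',round(s['grip_width'],3),'gf',round(s['grip_force'],1),'q',s['joints'].round(2))
    return s
def crop(p,c,h,name,k=4):
    u,v=map(int,c);q=p[max(0,v-h[1]):v+h[1],max(0,u-h[0]):u+h[0],::-1]
    cv2.imwrite('pics/'+name+'.png',cv2.resize(q,None,fx=k,fy=k,interpolation=cv2.INTER_CUBIC))
E
python3 - <<'E'
from h import *
s=st();p,d=cap('scene')
crop(p,(262,190),(90,75),'g1')
e=s['eef_pos'];print(proj('scene',[e]),proj('scene',[[413,-26,32]]))
E
```

```text
t 3.35 tcp [413.8 -27.6 120.8] close deg -9.6 F [ 0.2 -0.8  0.5] w 0.7 gf 0.0 q [-0.35  0.21  1.96 -0.    0.98 -0.18]
[[256.30907729 174.84563881]] [[256.54155466 194.1510544 ]]
```

View pics/g1.png

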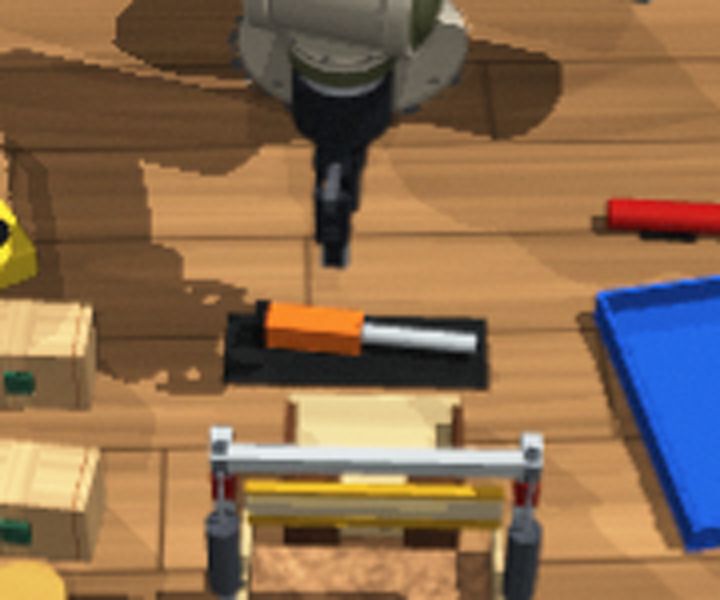

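The crop shows the finger at (335,262), right above the orange handle (265 to 363, row 330), and the drift is as measured. I descend and grip.

Call:
send_rows(targets=[{"offset":[0,0.1,-4.0],"spin":0.017},{"offset":[0,0.1,-8.0],"spin":0.017},{"offset":[0,0.1,-10.0],"spin":0.017},{"offset":[0,0.1,-11.0],"spin":0.017},{"offset":[0,0.1,-11.6],"spin":0.017},{"offset":[0,0.1,-11.6],"spin":0.017}])

```text
time_s: 3.9
eef_pos: [414.1, -28.5, 5.3]
ee_rot: [0.0, 0.76, 0.65, -0.0]
force: [0.3, 0.7, 0.1]
grip_width: 0.702
grip_force: 0.0
```

Call:
send_rows(targets=[{"offset":[0,0,0],"spin":0},{"offset":[0,0,0],"spin":0},{"offset":[0,0,0],"spin":0},{"offset":[0,0,0],"spin":0},{"offset":[0,0,0],"spin":0},{"offset":[0,0,0],"spin":0}], grip=0.0, squeeze=110)

```text
time_s: 4.4
eef_pos: [414.7, -28.0, 6.7]
ee_rot: [0.001, 0.759, 0.651, 0.0]
force: [-2.6, -1.1, 11.3]
grip_width: 0.305
grip_force: 108.7
```

Call:
send_rows(targets=[{"offset":[0,0,2],"spin":0},{"offset":[0,0,6],"spin":0},{"offset":[0,0,10],"spin":0},{"offset":[0,0,14],"spin":0},{"offset":[0,0,14],"spin":0}])

```text
time_s: 4.82
eef_pos: [417.0, -28.5, 152.4]
ee_rot: [0.006, 0.759, 0.651, 0.003]
force: [0.2, -1.5, -0.4]
grip_width: 0.303
grip_force: 108.6
```

```bash
python3 -c "
from h import *
st()"
```

```text
t 4.82 tcp [417.  -28.5 152.4] close deg -8.7 F [ 0.2 -1.5 -0.4] w 0.303 gf 108.6 q [-0.35  0.16  1.92  0.    1.05 -0.2 ]
```

Call:
send_rows(targets=[{"offset":[3,1.5,0],"spin":-0.8},{"offset":[3,1.5,0],"spin":-0.8},{"offset":[3,1.5,0],"spin":-0.8},{"offset":[3,1.5,0],"spin":-0.8},{"offset":[3,1.5,0],"spin":-0.8},{"offset":[3,1.5,0],"spin":-0.8},{"offset":[3,1.5,0],"spin":-0.8}])

```text
time_s: 5.4
eef_pos: [443.9, -12.5, 145.5]
ee_rot: [0.0, 0.954, 0.301, 0.0]
force: [-0.3, -0.2, -0.4]
grip_width: 0.307
grip_force: 108.8
```

Call:
send_rows(targets=[{"offset":[3.4,1.3,0],"spin":-0.678},{"offset":[3.4,1.3,0],"spin":-0.678},{"offset":[3.4,1.3,0],"spin":-0.678},{"offset":[3.4,1.3,0],"spin":-0.678},{"offset":[3.4,1.3,-3],"spin":-0.678},{"offset":[3.4,1.3,-3],"spin":-0.678},{"offset":[3.4,1.3,-3],"spin":-0.678}])

```text
time_s: 5.98
eef_pos: [477.3, 0.6, 114.5]
ee_rot: [-0.0, 1.0, -0.031, -0.001]
force: [-0.0, -0.8, -0.6]
grip_width: 0.308
grip_force: 108.7
```

```bash
cat >> h.py <<'E'
def rod(cam,p,d,z0,z1,xr,yr):
    "axis line of pale rod points in a box; returns mean and dir"
    Q=cloud(cam,d);hsv=cv2.cvtColor(p,cv2.COLOR_RGB2HSV)
    m=(hsv[...,1]<70)&(hsv[...,2]>90)
    for i,r in enumerate((xr,yr,(z0,z1))): m&=(Q[...,i]>r[0])&(Q[...,i]<r[1])
    n,l,s,_=cv2.connectedComponentsWithStats(m.astype(np.uint8));
    if n<2: print('none');return
    i=1+np.argmax(s[1:,4]);A=Q[l==i];mu=A.mean(0);D=np.linalg.svd(A-mu)[2][0];D*=np.sign(D[0]) if abs(D[0])>abs(D[1]) else np.sign(D[1])
    t=(A-mu)@D;print(cam,'rod n',len(A),'mean',mu.round(1),'dir',D.round(3),'ends',(mu+t.min()*D).round(1),(mu+t.max()*D).round(1))
E
python3 - <<'E'
from h import *
s=st()
for c in('scene','top'):
    p,d=cap(c,'r_'+c); e=s['eef_pos']
    rod(c,p,d,e[2]-15,e[2]+40,(e[0]+20,e[0]+135),(e[1]-40,e[1]+40))
E
```

```text
t 5.98 tcp [477.3   0.6 114.5] close deg -93.6 F [-0.  -0.8 -0.6] w 0.308 gf 108.7 q [-0.24  0.34  1.79  0.    1.01  1.39]
scene rod n 128 mean [549.4  -3.  131.4] dir [ 0.997 -0.076 -0.007] ends [498.6   0.9 131.7] [594.   -6.4 131. ]
top rod n 11 mean [586.1  -4.4 133.3] dir [ 0.353  0.847 -0.397] ends [584.2  -9.2 135.6] [588.9   2.3 130.2]
```

Call:
send_rows(targets=[{"offset":[0,0,-3.2],"spin":0},{"offset":[0,0,-3.2],"spin":0},{"offset":[3,-0.2,-3.2],"spin":0},{"offset":[6,-0.4,-3.2],"spin":0},{"offset":[8,-0.5,-3.2],"spin":0},{"offset":[10,-0.6,-3.2],"spin":0},{"offset":[10,-0.6,-3.2],"spin":0}])

```text
time_s: 6.67
eef_pos: [580.9, -6.0, 84.8]
ee_rot: [0.0, 1.0, -0.029, 0.002]
force: [0.2, -0.4, -1.7]
grip_width: 0.304
grip_force: 108.8
```

```bash
python3 - <<'E'
from h import *
s=st()
p,d=cap('scene');crop(p,(264,230),(60,48),'g2',6)
E
```

```text
t 6.67 tcp [580.9  -6.   84.8] close deg -93.4 F [ 0.2 -0.4 -1.7] w 0.304 gf 108.8 q [-0.21  0.58  1.5   0.    1.06  1.42]
```

View pics/g2.png

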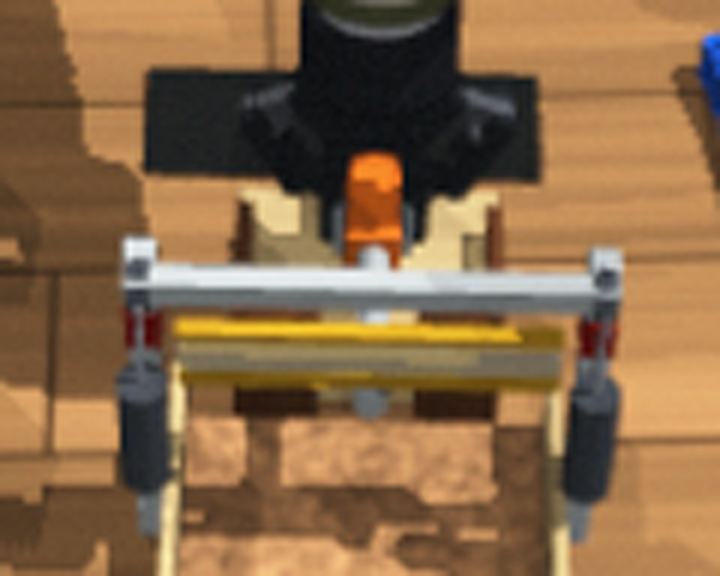

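The rod (370,400) passes through the slot, between the brown fence blocks (318 to 415), and under the yellow rail. I lift, gently at the end.

Call:
send_rows(targets=[{"offset":[0,0,0.5],"spin":0},{"offset":[0,0,1.0],"spin":0},{"offset":[0,0,1.5],"spin":0},{"offset":[0,0,2.2],"spin":0},{"offset":[0,0,3.0],"spin":0},{"offset":[0,0,3.8],"spin":0},{"offset":[0,0,4.4],"spin":0},{"offset":[0,0,4.4],"spin":0}])

```text
time_s: 7.38
eef_pos: [578.3, -5.6, 128.8]
ee_rot: [0.0, 1.0, -0.03, 0.001]
force: [0.2, 1.1, -3.0]
grip_width: 0.304
grip_force: 108.5
```

```bash
cat >> h.py <<'E'
S=np.array([620,-8.5,0.]);YAW=np.radians(-3.4)
def w2s(P):
    c,s=np.cos(YAW),np.sin(YAW);q=np.asarray(P)-S
    return np.stack([q[...,0]*c+q[...,1]*s,-q[...,0]*s+q[...,1]*c,q[...,2]],-1)
def onx(cam,uv,xs):
    c=K(cam);V=np.array(c['view']);R,t=V[:3,:3],V[:3,3];o=-R.T@t;d=rays(c,uv)@R
    n=np.array([np.cos(YAW),np.sin(YAW),0]);return o+d*((xs-(o-S)@n)/(d@n))[:,None]
def sash(p):
    hsv=cv2.cvtColor(p,cv2.COLOR_RGB2HSV);H,Sa,V=[hsv[...,i].astype(int) for i in range(3)]
    Y=(H>20)&(H<33)&(Sa>170)&(V>70);Rd=((H<8)|(H>172))&(Sa>150)
    for u in(243,249,254,277,281,286):
        r=[v for v in range(205,262) if Y[v,u]]
        if r: print(u,'yellow rows',r[0],r[-1],'edge z',onx('scene',[[u,r[-1]+.5]],80)[0,2].round(1))
    for a,b in((236,252),(280,300),(225,245),(355,372)):
        pass
    v,u=np.nonzero(Rd[205:262,228:300]);v+=205;u+=228
    for m in(u<262,u>=262):
        if m.any(): print('red u',u[m].min(),u[m].max(),'rows',v[m].min(),v[m].max(),'z',onx('scene',[[u[m].mean(),v[m].min()-.5],[u[m].mean(),v[m].max()+.5]],77+6)[:,2].round(1))
E
python3 - <<'E'
from h import *
s=st();a=cv2.imread('pics/s0.png')[:,:,::-1].copy();print('before');sash(a)
p,d=cap('scene');print('now');sash(p);crop(p,(264,230),(60,48),'g3',6)
E
```

```text
t 7.38 tcp [578.3  -5.6 128.8] close deg -93.4 F [ 0.2  1.1 -3. ] w 0.304 gf 108.5 q [-0.21  0.52  1.47 -0.    1.15  1.42]
before
243 yellow rows 236 238 edge z 149.1
249 yellow rows 236 245 edge z 118.9
254 yellow rows 236 238 edge z 150.2
277 yellow rows 237 238 edge z 152.6
281 yellow rows 237 245 edge z 122.3
286 yellow rows 237 238 edge z 153.5
red u 228 230 rows 234 239 z [172.6 146.9]
now
243 yellow rows 236 236 edge z 157.7
249 yellow rows 237 237 edge z 154.0
254 yellow rows 236 237 edge z 154.5
281 yellow rows 237 237 edge z 157.3
red u 228 230 rows 234 239 z [172.6 146.9]
```

View pics/g3.png

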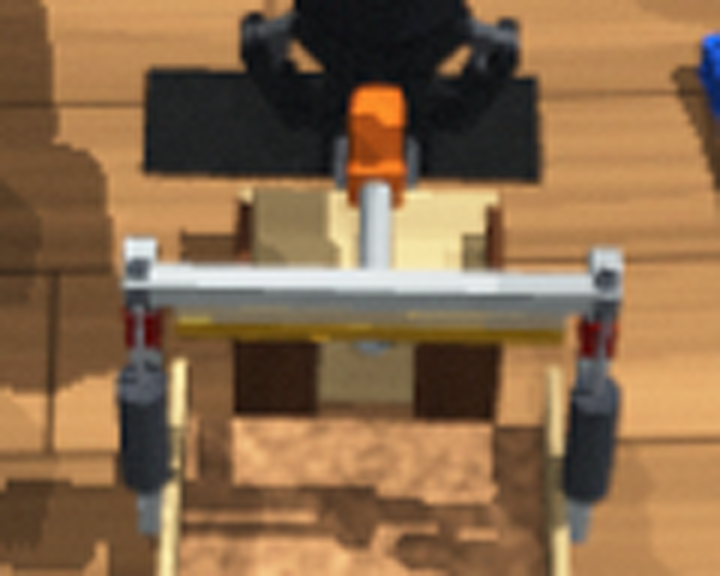

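The rail's lower edge (row 343) sits a little below the middle of the red marks (row 333). That fits the kinematics, an edge at about 148 mm, so I raise 11 mm more.

Call:
send_rows(targets=[{"offset":[0,0,0.4],"spin":0},{"offset":[0,0,0.8],"spin":0},{"offset":[0,0,1.1],"spin":0},{"offset":[0,0,1.1],"spin":0},{"offset":[0,0,1.1],"spin":0}])

```text
time_s: 7.85
eef_pos: [578.2, -5.6, 138.6]
ee_rot: [0.0, 1.0, -0.03, 0.0]
force: [0.4, -0.4, -2.4]
grip_width: 0.308
grip_force: 108.6
```

```bash
cat >> h.py <<'E'
def sash2(p):
    "sub-pixel lower edge of the rail: steepest fall of yellowness (min(r,g)-b)"
    q=p.astype(float);yl=np.minimum(q[...,0],q[...,1])-q[...,2]
    for u0 in(240,248,279,284,289):
        pr=cv2.resize(yl[200:262,u0:u0+4].mean(1)[:,None],(1,62*8),interpolation=cv2.INTER_CUBIC)[:,0]
        g=np.gradient(cv2.GaussianBlur(pr[:,None],(1,9),0)[:,0]);
        i=np.argmax(pr[24*8:40*8])+24*8;j=i+np.argmin(g[i:i+24]);v=200+(j+.5)/8-.5
        print(u0,'row',round(v,2),'z',onx('scene',[[u0+1.5,v]],80)[0,2].round(1),end='; ')
    Rn=q[...,0]-q[...,1:].max(2)
    for a,b in((230,245),(272,300)):
        pass
    print()
E
python3 - <<'E'
from h import *
s=st();p,d=cap('scene','s4');sash2(p)
e=s['eef_pos'];rod('scene',p,d,e[2]-20,e[2]+35,(e[0]+20,e[0]+135),(e[1]-40,e[1]+40))
crop(p,(264,230),(60,48),'g4',6)
P=cloud('scene',d)
hsv=cv2.cvtColor(p,cv2.COLOR_RGB2HSV);H,Sa,V=[hsv[...,i].astype(int) for i in range(3)]
Rd=((H<8)|(H>172))&(Sa>120);Rd[:225]=0;Rd[252:]=0
for a,b in((232,245),(358,368),(240,250),(350,372)): pass
n,l,sx,ce=cv2.connectedComponentsWithStats(Rd.astype(np.uint8))
for i in range(1,n):
    if 180<ce[i][0]<330: print('red',sx[i],ce[i],onx('scene',[[ce[i][0],sx[i][1]-.5],[ce[i][0],sx[i][1]+sx[i][3]-.5]],82)[:,2].round(1))
E
```

```text
t 7.85 tcp [578.2  -5.6 138.6] close deg -93.5 F [ 0.4 -0.4 -2.4] w 0.308 gf 108.6 q [-0.21  0.51  1.46 -0.    1.17  1.42]
240 row 225.81 z 202.2; 248 row 225.94 z 202.5; 279 row 226.69 z 202.4; 284 row 226.81 z 202.4; 289 row 226.94 z 202.4; 
scene rod n 79 mean [625.7  -7.  155.5] dir [ 0.999 -0.044  0.019] ends [598.8  -5.8 155. ] [654.5  -8.2 156.1]
red [225 234   1   6   6] [225.  236.5] [171.  145.2]
red [228 234   3   6  16] [229.0625 236.8125] [171.4 145.7]
red [301 236   3   5  13] [301.84615385 237.76923077] [170.2 148.9]
red [306 236   1   1   1] [306. 236.] [170.6 166.4]
red [305 238   1   3   3] [305. 239.] [162.1 149.2]
```

View pics/g4.png

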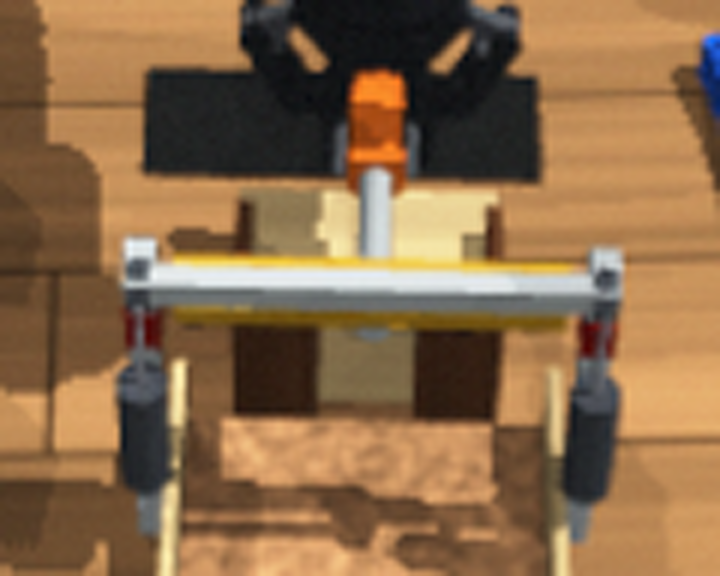

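The rail's lower edge (row 328, about 159 to 160 mm) is now level with the middle of the red marks (rows 310 to 352). I back the rod out and lay the drift on the mat.

Call:
send_rows(targets=[{"offset":[0,0,-1],"spin":0},{"offset":[0,0,-2.5],"spin":0},{"offset":[-2,0.1,-2.5],"spin":0},{"offset":[-5,0.3,-2.5],"spin":0},{"offset":[-8,0.5,-2.5],"spin":0},{"offset":[-11,0.6,-2.5],"spin":0},{"offset":[-13,0.7,-2.5],"spin":0},{"offset":[-13,0.7,-2.5],"spin":0}])

```text
time_s: 8.57
eef_pos: [444.9, 2.1, 112.8]
ee_rot: [-0.0, 1.0, -0.03, -0.001]
force: [-0.1, -1.3, -0.6]
grip_width: 0.303
grip_force: 108.8
```

```bash
python3 - <<'E'
from h import *
s=st();p,d=cap('scene');sash2(p);e=s['eef_pos'];rod('scene',p,d,e[2]-20,e[2]+35,(e[0]+20,e[0]+135),(e[1]-40,e[1]+40))
crop(p,(264,230),(60,48),'g5',6)
q,_=cap('top');Q=cloud('top',_);h=cv2.cvtColor(q,cv2.COLOR_RGB2HSV)
m=(h[...,2]<50)&(abs(Q[...,1])<150)&(Q[...,0]<530)&(Q[...,0]>340)&(Q[...,2]<12)
for o in clusters(Q,m,minpx=40):print(*o)
E
```

```text
t 8.57 tcp [444.9   2.1 112.8] close deg -93.4 F [-0.1 -1.3 -0.6] w 0.303 gf 108.8 q [-0.26  0.28  1.88 -0.    0.98  1.37]
240 row 225.81 z 202.2; 248 row 225.94 z 202.5; 279 row 226.69 z 202.4; 284 row 226.81 z 202.4; 289 row 226.81 z 202.9; 
scene rod n 122 mean [517.   -1.5 129.4] dir [ 0.998 -0.059 -0.007] ends [464.8   1.6 129.8] [564.1  -4.3 129.1]
[415.8 -79.7   3.9] [418. -78.] [85.5 80.3] 86.3 440 [259. 221.]
```

Call:
send_rows(targets=[{"offset":[-2.4,-3.7,0],"spin":0.9},{"offset":[-2.4,-3.7,0],"spin":0.9},{"offset":[-2.4,-3.7,0],"spin":0.9},{"offset":[-2.4,-3.7,0],"spin":0.9},{"offset":[-2.4,-3.7,0],"spin":0.9},{"offset":[-2.4,-3.7,0],"spin":0.9},{"offset":[-2.4,-3.7,0],"spin":0.9},{"offset":[-2.4,-3.7,0],"spin":0.9}])

```text
time_s: 9.33
eef_pos: [425.2, -35.9, 113.2]
ee_rot: [0.0, 0.912, 0.411, 0.0]
force: [-0.4, -0.7, -1.4]
grip_width: 0.306
grip_force: 109.0
```

Call:
send_rows(targets=[{"offset":[0,0,-2],"spin":0.671},{"offset":[0,0,-4],"spin":0.671},{"offset":[0,0,-6],"spin":0.671},{"offset":[0,0,-7],"spin":0.671},{"offset":[0,0,-7],"spin":0.671},{"offset":[0,0,-9.5],"spin":0.671},{"offset":[0,0,-10.5],"spin":0.671},{"offset":[0,0,-10.5],"spin":0.671}])

```text
time_s: 10.0
eef_pos: [424.7, -35.8, 6.7]
ee_rot: [-0.0, 0.728, 0.686, -0.0]
force: [-0.6, -1.1, 0.6]
grip_width: 0.306
grip_force: 113.1
```

Call:
send_rows(targets=[{"offset":[0,0,0],"spin":0},{"offset":[0,0,0],"spin":0},{"offset":[0,0,0],"spin":0},{"offset":[0,0,0],"spin":0}], grip=0.7)

```text
time_s: 10.33
eef_pos: [424.5, -35.7, 8.7]
ee_rot: [0.0, 0.728, 0.686, 0.0]
force: [-0.8, -0.1, -1.1]
grip_width: 0.703
grip_force: 0.0
```

Call:
send_rows(targets=[{"offset":[0,0,4],"spin":0},{"offset":[0,0,8],"spin":0},{"offset":[0,0,12],"spin":0},{"offset":[0,0,16],"spin":0},{"offset":[0,-4,18],"spin":0},{"offset":[0,-8,18],"spin":0},{"offset":[0,-12,18],"spin":0}])

```text
time_s: 10.92
eef_pos: [424.4, -157.1, 190.5]
ee_rot: [0.002, 0.727, 0.686, 0.0]
force: [0.4, 1.0, -0.8]
grip_width: 0.698
grip_force: 0.0
```

```bash
cat >> h.py <<'E'
def heads(cams=('top','scene')):
    "head tops (z~64 on the bench): centre, long side, angle of head x axis"
    for c in cams:
        p,d=cap(c);Q=cloud(c,d);x,y,z=Q[...,0],Q[...,1],Q[...,2]
        m=(z>58)&(z<72)&(x>330)&(x<800)&(y<-100)&(y>-600)
        for o in clusters(Q,m,minpx=100):
            w,h=o[2];a=o[3] if w<h else o[3]-90
            print(c,'ctr',o[1],'size',o[2],'xang',round((a+90)%180-90,1))
        rod(c,p,d,14,34,(380,470),(-120,130))
    return p,d
E
python3 - <<'E'
from h import *
st();p,d=heads()
crop(p,(264,230),(60,48),'g5',6)
E
```

```text
t 10.92 tcp [ 424.4 -157.1  190.5] close deg -3.3 F [ 0.4  1.  -0.8] w 0.698 gf 0.0 q [-0.61  0.19  1.77 -0.    1.18 -0.56]
top ctr [ 708.  -261.6] size [56.5 60.3] xang 89.6
top ctr [ 596.8 -270.9] size [109.9  61.3] xang -8.8
top ctr [ 500.3 -421.6] size [ 60.2 111.1] xang 1.9
top ctr [ 444.  -301.1] size [73.  60.1] xang -4.5
top rod n 101 mean [427.1  33.   24.5] dir [ 0.072  0.997 -0.006] ends [423.9 -11.5  24.8] [430.4  78.1  24.2]
scene ctr [ 447.8 -284.5] size [113.1  68.3] xang -5.1
scene ctr [ 504.1 -424.4] size [ 66.  109.9] xang 2.5
scene ctr [ 601.  -272.8] size [112.4  66.9] xang -9.3
scene ctr [ 713.4 -264.2] size [62.2 59.9] xang -15.0
scene rod n 118 mean [433.2  32.2  22.9] dir [ 0.082  0.997 -0.01 ] ends [429.6 -12.   23.3] [436.9  77.3  22.4]
```

View pics/g5.png

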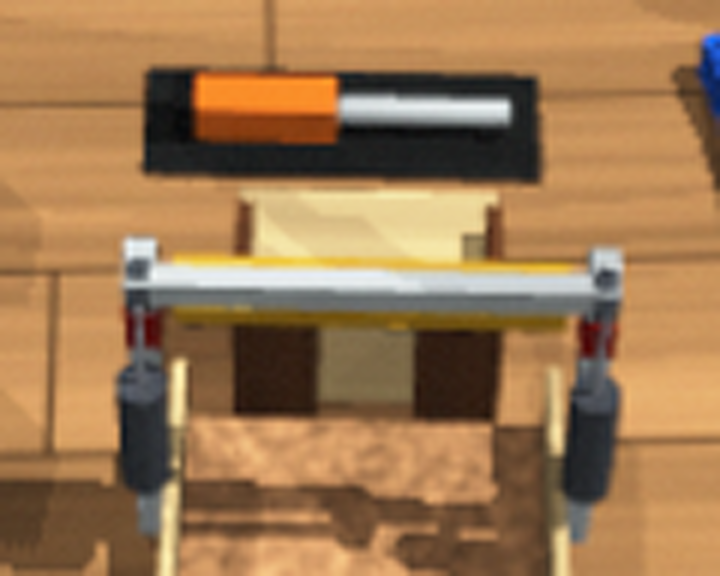

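Sash stays at the marks and the drift (352,105) lies lengthwise on its mat. Next the near stubbed head, after a clearance check against the tape.

```bash
sed -i 's/^S=.*/S=np.array([618.3,-7.8,0.]);YAW=np.radians(-3.5)/' h.py; cat >> h.py <<'E'
def s2w(x,y,z=0):
    c,s=np.cos(YAW),np.sin(YAW);return S+np.array([x*c-y*s,x*s+y*c,z])
E
python3 - <<'E'
from h import *
f=np.load('c0.npz')
for n,p,Q in(('top',f['p'],f['P']),('scene',f['p2'],f['P2'])):
    x,y,z=Q[...,0],Q[...,1],Q[...,2]
    for o in clusters(Q,(z>26)&(z<46)&(x>280)&(x<410)&(y<-200)&(y>-400)):print(n,*o)
st();print(s2w(-33,28),s2w(-33,0))
E
```

```text
top [ 310.2 -327.6   35.9] [ 306.5 -328. ] [74.3 70.2] 27.9 355 [327. 250.]
scene [ 317.9 -329.8   35.2] [ 312.4 -329.3] [79.9 70.8] 28.8 311 [167. 175.]
t 11.02 tcp [ 424.  -160.1  188.9] close deg -3.7 F [ 0.1  1.3 -0.4] w 0.7 gf 0.0 q [-0.62  0.19  1.77 -0.    1.18 -0.55]
[587.07091076  22.16237616   0.        ] [585.36155165  -5.7853982    0.        ]
```

Call:
send_rows(targets=[{"offset":[2.5,-9.4,0],"spin":-0.015},{"offset":[2.5,-9.4,0],"spin":-0.015},{"offset":[2.5,-9.4,-3],"spin":-0.015},{"offset":[2.5,-9.4,-7],"spin":-0.015},{"offset":[2.5,-9.4,-11],"spin":-0.015},{"offset":[2.5,-9.4,-14.5],"spin":-0.015},{"offset":[2.5,-9.4,-16.3],"spin":-0.015},{"offset":[2.5,-9.4,-16.3],"spin":-0.015}], grip=1.0)

```text
time_s: 11.68
eef_pos: [447.3, -247.7, 21.9]
ee_rot: [-0.004, 0.733, 0.68, -0.0]
force: [0.6, -0.2, 0.2]
grip_width: 1.005
grip_force: 0.0
```

Call:
send_rows(targets=[{"offset":[0,0,0],"spin":0},{"offset":[0,0,0],"spin":0},{"offset":[0,0,0],"spin":0},{"offset":[0,0,0],"spin":0},{"offset":[0,0,0],"spin":0}], grip=0.0)

```text
time_s: 12.1
eef_pos: [450.1, -250.2, 27.6]
ee_rot: [0.002, 0.733, 0.68, 0.0]
force: [0.1, 0.9, 6.4]
grip_width: 0.689
grip_force: 119.3
```

Call:
send_rows(targets=[{"offset":[0,0,1],"spin":0},{"offset":[0,0,3],"spin":0},{"offset":[0,0,6],"spin":0},{"offset":[0,0,10],"spin":0},{"offset":[0,0,13],"spin":0},{"offset":[0,0,13],"spin":0}])

```text
time_s: 12.6
eef_pos: [451.0, -251.1, 162.5]
ee_rot: [0.006, 0.733, 0.68, 0.001]
force: [1.4, -0.2, -2.6]
grip_width: 0.685
grip_force: 118.9
```

```bash
cat >> h.py <<'E'
def held(cams=('scene','top'),dz=(20,55)):
    s=st();e=s['eef_pos']
    for c in cams:
        p,d=cap(c);Q=cloud(c,d);h=cv2.cvtColor(p,cv2.COLOR_RGB2HSV)
        m=(h[...,1]>50)&(h[...,2]>100)&(h[...,0]>10)&(h[...,0]<30)&(abs(Q[...,2]-e[2]-sum(dz)/2)<(dz[1]-dz[0])/2)&(np.hypot(Q[...,0]-e[0],Q[...,1]-e[1])<120)
        for o in clusters(Q,m,minpx=40):
            A=None;w,h_=o[2];a=o[3] if w<h_ else o[3]-90
            print(c,'mean',o[0],'ctr',o[1],'size',o[2],'xang',round((a+90)%180-90,1),'n',o[4])
    return s
E
python3 - <<'E'
from h import *
held()
p,d=cap('scene','hold1');u=proj('scene',[ctrl.sense()['eef_pos']])[0];crop(p,u,(60,48),'g6',6)
E
```

```text
t 12.6 tcp [ 451.  -251.1  162.5] close deg -4.3 F [ 1.4 -0.2 -2.6] w 0.685 gf 118.9 q [-0.74  0.35  1.63  0.    1.15 -0.66]
scene mean [ 455.3 -308.8  196.9] ctr [ 448.4 -308.2] size [67.1 70.1] xang 0.7 n 370
scene mean [ 455.  -234.5  195.3] ctr [ 452.5 -234.6] size [12.4 68.6] xang 87.6 n 80
```

View pics/g6.png

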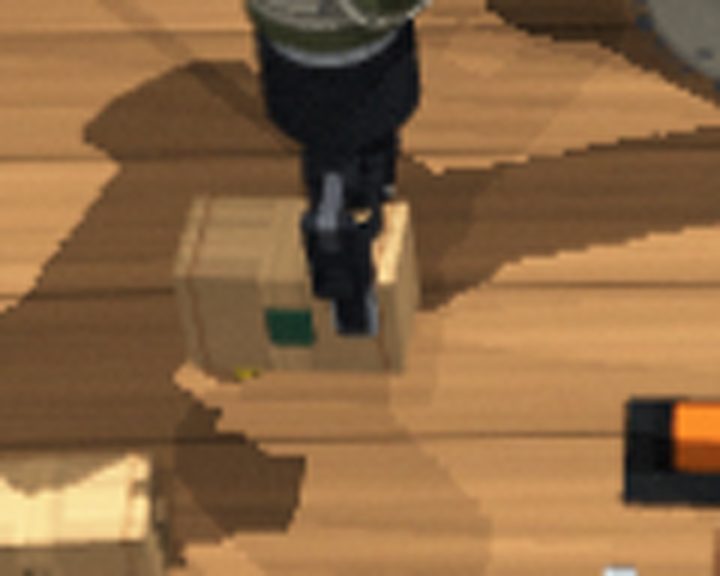

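The head is held level with its green stub (290,327) clear of the finger. I carry it above the seat.

Call:
send_rows(targets=[{"offset":[13.5,27.7,0],"spin":0.014},{"offset":[13.5,27.7,0],"spin":0.014},{"offset":[13.5,27.7,0],"spin":0.014},{"offset":[13.5,27.7,0],"spin":0.014},{"offset":[13.5,27.7,0],"spin":0.014},{"offset":[13.5,27.7,0],"spin":0.014},{"offset":[13.5,27.7,0],"spin":0.014},{"offset":[13.5,27.7,0],"spin":0.014}])

```text
time_s: 13.42
eef_pos: [584.2, 32.2, 153.2]
ee_rot: [-0.002, 0.727, 0.686, -0.0]
force: [0.9, 1.7, -3.7]
grip_width: 0.686
grip_force: 121.3
```

Call:
send_rows(targets=[{"offset":[0,0,-1],"spin":0.0},{"offset":[0,0,-2.5],"spin":0.0},{"offset":[0,0,-3.5],"spin":0.0},{"offset":[0,0,-3.5],"spin":0.0}])

```text
time_s: 13.75
eef_pos: [582.0, 27.3, 116.6]
ee_rot: [-0.003, 0.729, 0.685, -0.002]
force: [-0.6, -0.4, -4.9]
grip_width: 0.683
grip_force: 121.1
```

```bash
python3 - <<'E'
from h import *
s=held()
p,d=cap('scene');a=p[182:278,204:324,::-1];q,d=cap('top');b=q[130:226,180:300,::-1]
cv2.imwrite('pics/g7.png',np.vstack([cv2.resize(a,None,fx=4,fy=3.1,interpolation=cv2.INTER_CUBIC),cv2.resize(b,None,fx=4,fy=3.1,interpolation=cv2.INTER_CUBIC)]))
print(s2w(-33,32))
E
```

```text
t 13.75 tcp [582.   27.3 116.6] close deg -3.5 F [-0.6 -0.4 -4.9] w 0.683 gf 121.1 q [-0.15  0.55  1.46 -0.    1.14 -0.09]
scene mean [586.1 -24.  150.8] ctr [580.5 -23.1] size [75.2 66.8] xang -1.5 n 491
scene mean [698.8  21.8 164.5] ctr [698.3  22.6] size [57.3  5.5] xang -2.8 n 47
top mean [575.5 -41.  154.9] ctr [577.7 -39.8] size [41.9 62.5] xang 85.2 n 198
[587.31510492  26.15491535   0.        ]
```

View pics/g7.png

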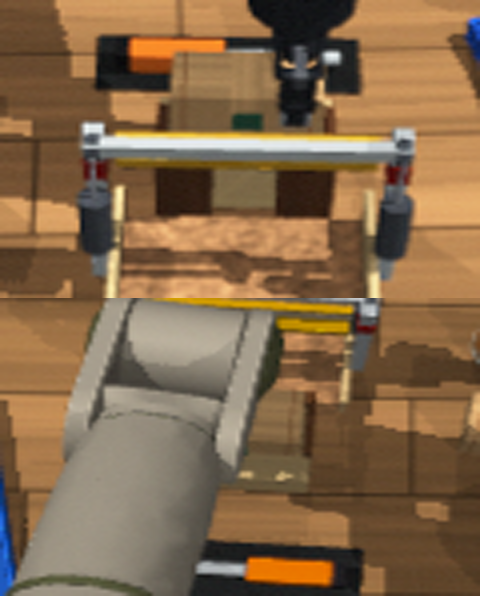

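```bash
cat >> h.py <<'E'
def slotcheck(p,zst,xst):
    "stub centroid vs slot middle, both in the scene camera, as stand y"
    h=cv2.cvtColor(p,cv2.COLOR_RGB2HSV);g=(h[...,0]>50)&(h[...,0]<95)&(h[...,1]>80);g[:, :235]=0;g[:,300:]=0;g[:190]=0;g[262:]=0
    v,u=np.nonzero(g)
    if len(u): c=[u.mean(),v.mean()];print('stub px',np.round(c,1),len(u),'stand',w2s(onz('scene',[c],zst))[0].round(1))
    r=cv2.cvtColor(p,cv2.COLOR_RGB2GRAY).astype(float)[240:249].mean(0)
    dg=np.gradient(cv2.GaussianBlur(r[None],(0,0),1)[0]);L=250+np.argmax(dg[250:265]);R=265+np.argmin(dg[265:282])
    for e in(L,R):
        k=dg[e-1:e+2];o=(k[0]-k[2])/(2*(k[0]-2*k[1]+k[2])); print('slot edge',round(e+o,2),'stand y',w2s(onx('scene',[[e+o,244]],14))[0].round(1))
E
python3 - <<'E'
from h import *
st();p,d=cap('scene');slotcheck(p,121.6,0)
Q=cloud('scene',d);v=200
# head top left/right extents row-wise
h=cv2.cvtColor(p,cv2.COLOR_RGB2HSV)
m=(abs(Q[...,2]-153)<8)&(Q[...,0]>545)&(Q[...,0]<620)&(abs(Q[...,1])<100)
A=w2s(Q[m]);print('top pts stand y',np.percentile(A[:,1],[0,1,99,100]).round(1),'z by y',[A[(A[:,1]>a)&(A[:,1]<a+15)][:,2].mean().round(1) for a in(-55,-40,-25,-10)])
E
```

```text
t 13.95 tcp [584.2  27.  120.8] close deg -3.5 F [ 0.3  1.1 -2.8] w 0.685 gf 121.4 q [-0.15  0.54  1.45  0.    1.14 -0.09]
stub px [265.5 220.5] 24 stand [-10.   -0.4 121.6]
slot edge 256.57 stand y [ 14.  -25.   41.4]
slot edge 272.38 stand y [14.  22.2 43.3]
top pts stand y [-55.9 -54.9  51.8  52.2] z by y [np.float64(155.7), np.float64(155.7), np.float64(155.9), np.float64(155.4)]
```

Call:
send_rows(targets=[{"offset":[0.25,-0.05,-0.8],"spin":0.0},{"offset":[0.25,-0.05,-1.5],"spin":0.0},{"offset":[0.25,-0.05,-2.1],"spin":0.0},{"offset":[0.25,-0.05,-2.5],"spin":0.0},{"offset":[0.25,-0.05,-2.7],"spin":0.0},{"offset":[0.25,-0.05,-2.7],"spin":0.0},{"offset":[0.25,-0.05,-2.7],"spin":0.0}])

```text
time_s: 14.58
eef_pos: [586.6, 27.0, 93.3]
ee_rot: [0.0, 0.728, 0.685, 0.0]
force: [-0.1, 0.3, -4.0]
grip_width: 0.688
grip_force: 121.4
```

```bash
python3 - <<'E'
from h import *
st();p,d=cap('scene');slotcheck(p,97,0);st()
Q=cloud('scene',d)
m=(abs(Q[...,2]-129)<8)&(Q[...,0]>545)&(Q[...,0]<620)&(abs(Q[...,1])<100)
A=w2s(Q[m]);print('top y',np.percentile(A[:,1],[0,1,99,100]).round(1),'z',[A[(A[:,1]>a)&(A[:,1]<a+15)][:,2].mean().round(1) for a in(-55,-40,-25,-10)])
E
```

```text
t 14.58 tcp [586.6  27.   93.3] close deg -3.5 F [-0.1  0.3 -4. ] w 0.688 gf 121.4 q [-0.15  0.58  1.47  0.    1.09 -0.09]
slot edge 256.59 stand y [ 14.  -25.   41.4]
slot edge 272.38 stand y [14.  22.2 43.3]
t 14.63 tcp [586.6  27.   93.3] close deg -3.5 F [ 0.5  1.  -3.7] w 0.686 gf 121.4 q [-0.15  0.58  1.47 -0.    1.09 -0.09]
top y [-55.5 -54.8  53.1  53.3] z [np.float64(128.6), np.float64(128.3), np.float64(128.7), np.float64(128.9)]
```

Call:
send_rows(targets=[{"offset":[0,0,-0.1],"spin":0.0},{"offset":[0,0,-0.1],"spin":0.0}])

```text
time_s: 14.8
eef_pos: [586.7, 27.0, 92.7]
ee_rot: [0.0, 0.728, 0.685, 0.0]
force: [-0.6, 0.6, -0.2]
grip_width: 0.685
grip_force: 121.8
```

Call:
send_rows(targets=[{"offset":[0,0,0],"spin":0.0},{"offset":[0,0,0],"spin":0.0},{"offset":[0,0,0],"spin":0.0},{"offset":[0,0,0],"spin":0.0}], grip=0.95)

```text
time_s: 15.13
eef_pos: [586.7, 26.9, 92.5]
ee_rot: [0.0, 0.728, 0.685, 0.0]
force: [-0.3, -0.6, 0.0]
grip_width: 0.952
grip_force: 0.0
```

Call:
send_rows(targets=[{"offset":[0,0,2],"spin":0.0},{"offset":[0,0,5],"spin":0.0},{"offset":[0,0,8],"spin":0.0},{"offset":[-4,-2,10],"spin":0.0},{"offset":[-8,-4,10],"spin":0.0},{"offset":[-12,-6.2,10],"spin":0.0},{"offset":[-16.2,-6.2,8],"spin":0.0},{"offset":[-16.2,-6.2,8],"spin":0.0}])

```text
time_s: 15.8
eef_pos: [420.4, -35.1, 171.2]
ee_rot: [-0.001, 0.729, 0.685, -0.001]
force: [0.3, -0.8, -0.3]
grip_width: 0.954
grip_force: 0.0
```

```bash
cat >> h.py <<'E'
def onstand(p,d):
    Q=cloud('scene',d);m=(abs(Q[...,2]-129)<7)&(Q[...,0]>530)&(Q[...,0]<630)&(abs(Q[...,1])<110)
    for o in clusters(Q,m,minpx=60):
        w,h=o[2];a=o[3] if w<h else o[3]-90
        print('head on stand: stand ctr',w2s(np.r_[o[1],o[0][2]]).round(1),'size',o[2],'xang',round((a+90)%180-90,1))
E
python3 - <<'E'
from h import *
st();p,d=cap('scene');onstand(p,d)
rod('scene',p,d,14,34,(380,470),(-120,130));q,e=cap('top');rod('top',q,e,14,34,(380,470),(-120,130))
cv2.imwrite('pics/g8.png',cv2.resize(p[170:290,190:340,::-1],None,fx=4,fy=4,interpolation=cv2.INTER_CUBIC))
E
```

```text
t 15.8 tcp [420.4 -35.1 171.2] close deg -3.6 F [ 0.3 -0.8 -0.3] w 0.954 gf 0.0 q [-0.36  0.15  1.87 -0.    1.12 -0.3 ]
head on stand: stand ctr [-32.2  -1.  128.3] size [109.5  66.8] xang -3.5
scene rod n 119 mean [433.2  32.   23. ] dir [ 0.078  0.997 -0.016] ends [429.8 -12.   23.7] [436.8  77.7  22.2]
top rod n 1 mean [432.5   4.1  23.1] dir [1. 0. 0.] ends [432.5   4.1  23.1] [432.5   4.1  23.1]
```

View pics/g8.png

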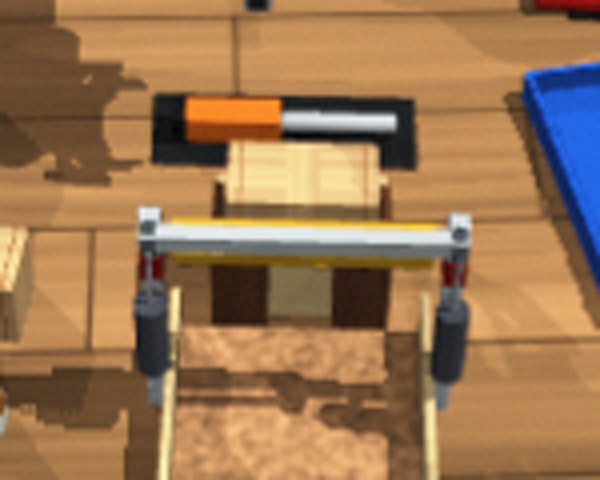

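The head stands square between the cheeks (stand centre about -32,-1) and the drift is unmoved. I fetch the drift.

Call:
send_rows(targets=[{"offset":[0.4,0,-4],"spin":0.005},{"offset":[0.4,0,-8],"spin":0.005},{"offset":[0.4,0,-12],"spin":0.005},{"offset":[0.4,0,-15],"spin":0.005},{"offset":[0.4,0,-16.4],"spin":0.005},{"offset":[0.4,0,-16.4],"spin":0.005},{"offset":[0.4,0,-16.4],"spin":0.005}], grip=0.7)

```text
time_s: 16.48
eef_pos: [429.4, -35.1, 8.4]
ee_rot: [-0.0, 0.727, 0.687, 0.0]
force: [-0.9, -0.2, 0.0]
grip_width: 0.703
grip_force: 0.0
```

Call:
send_rows(targets=[{"offset":[0,0,0],"spin":0},{"offset":[0,0,0],"spin":0},{"offset":[0,0,0],"spin":0},{"offset":[0,0,0],"spin":0},{"offset":[0,0,0],"spin":0},{"offset":[0,0,0],"spin":0}], grip=0.0)

```text
time_s: 16.98
eef_pos: [429.5, -35.3, 9.8]
ee_rot: [0.001, 0.727, 0.687, 0.001]
force: [-2.5, 1.7, 11.5]
grip_width: 0.308
grip_force: 109.1
```

Call:
send_rows(targets=[{"offset":[0,0,2],"spin":0},{"offset":[0,0,6],"spin":0},{"offset":[-1,0,10],"spin":0},{"offset":[-4,0,14],"spin":0},{"offset":[-4,0,14],"spin":0},{"offset":[-4,0,14],"spin":0}])

```text
time_s: 17.48
eef_pos: [388.7, -35.3, 150.7]
ee_rot: [0.003, 0.727, 0.687, 0.001]
force: [0.2, 0.2, -1.4]
grip_width: 0.298
grip_force: 108.6
```

Call:
send_rows(targets=[{"offset":[0,1.5,0],"spin":-0.9},{"offset":[0,1.5,0],"spin":-0.9},{"offset":[0,1.5,0],"spin":-0.9},{"offset":[0,1.5,0],"spin":-0.9},{"offset":[0,1.5,0],"spin":-0.9},{"offset":[0,1.5,0],"spin":-0.9},{"offset":[0,1.5,0],"spin":-0.9},{"offset":[0,1.5,0],"spin":-0.9}])

```text
time_s: 18.15
eef_pos: [388.5, -19.9, 147.1]
ee_rot: [-0.001, 0.954, 0.3, -0.001]
force: [-0.5, 0.4, -1.1]
grip_width: 0.302
grip_force: 108.4
```

Call:
send_rows(targets=[{"offset":[0,1.8,0],"spin":-0.67},{"offset":[0,1.8,0],"spin":-0.67},{"offset":[0,1.8,0],"spin":-0.67},{"offset":[0,1.8,0],"spin":-0.67},{"offset":[0,1.8,-2],"spin":-0.67},{"offset":[0,1.8,-4],"spin":-0.67},{"offset":[0,1.8,-5],"spin":-0.67},{"offset":[0,1.8,-5],"spin":-0.67}])

```text
time_s: 18.82
eef_pos: [387.3, -1.6, 95.9]
ee_rot: [-0.001, 1.0, -0.026, -0.002]
force: [-0.5, 0.9, -0.7]
grip_width: 0.3
grip_force: 108.5
```

```bash
python3 - <<'E'
from h import *
s=st();p,d=cap('scene');e=s['eef_pos'];rod('scene',p,d,e[2]-20,e[2]+35,(e[0]+20,e[0]+135),(e[1]-40,e[1]+40));onstand(p,d)
print('axis y at tcp x', s2w(-33,0), [s2w(x,0).round(1) for x in(-190,-100)]); st()
E
```

```text
t 18.82 tcp [387.3  -1.6  95.9] close deg -93.0 F [-0.5  0.9 -0.7] w 0.3 gf 108.5 q [-0.31  0.2   2.05  0.    0.9   1.31]
scene rod n 114 mean [459.2  -4.9 109.2] dir [ 0.998 -0.05  -0.029] ends [407.6  -2.3 110.7] [504.8  -7.2 107.9]
head on stand: stand ctr [-31.4  -0.6 128.2] size [109.8  68.5] xang -2.9
axis y at tcp x [585.36155165  -5.7853982    0.        ] [array([428.7,   3.8,   0. ]), array([518.5,  -1.7,   0. ])]
t 18.87 tcp [388.   -1.8  97.2] close deg -93.0 F [ 0.3  0.2 -1.7] w 0.298 gf 108.5 q [-0.31  0.2   2.05  0.    0.9   1.31]
```

Call:
send_rows(targets=[{"offset":[2.9,0.6,-0.5],"spin":-0.009},{"offset":[2.9,0.6,-0.5],"spin":-0.009},{"offset":[2.9,0.6,-0.5],"spin":-0.009},{"offset":[2.9,0.6,-0.5],"spin":-0.009}])

```text
time_s: 19.2
eef_pos: [417.4, 4.0, 93.5]
ee_rot: [0.0, 1.0, -0.031, -0.0]
force: [-0.9, -0.3, -1.1]
grip_width: 0.301
grip_force: 108.7
```

```bash
cat >> h.py <<'E'
def rodS(n=3):
    "rod in stand frame (scene camera, averaged over frames): axis estimate at each end of the visible part"
    for _ in range(n):
        s=ctrl.sense();p,d=cap('scene');e=s['eef_pos'];Q=cloud('scene',d);h=cv2.cvtColor(p,cv2.COLOR_RGB2HSV)
        m=(h[...,1]<70)&(h[...,2]>90)&(Q[...,0]>e[0]+25)&(Q[...,0]<e[0]+135)&(abs(Q[...,1]-e[1])<40)&(Q[...,2]>e[2]-15)&(Q[...,2]<e[2]+30)
        A=w2s(Q[m]);b=np.polyfit(A[:,0],A[:,1],1);c=np.polyfit(A[:,0],A[:,2],1);x=np.percentile(A[:,0],[1,99])
        print('n',len(A),'x',x.round(1),'y',np.polyval(b,x).round(1),'surface z',np.polyval(c,x).round(1),'tcp stand',w2s(e).round(1))
    return p,d
E
python3 - <<'E'
from h import *
st();p,d=rodS();onstand(p,d);st()
E
```

```text
t 19.2 tcp [417.4   4.   93.5] close deg -93.6 F [-0.9 -0.3 -1.1] w 0.301 gf 108.7 q [-0.27  0.26  1.98 -0.    0.9   1.36]
n 104 x [-174.3  -83.9] y [-0.1  0.2] surface z [106.6 108.1] tcp stand [-201.3   -0.5   93.5]
n 107 x [-175.7  -83.2] y [0.1 0.2] surface z [107.7 107. ] tcp stand [-201.4   -0.5   93.6]
n 106 x [-175.6  -86.2] y [-0.4  0.4] surface z [107.8 107.5] tcp stand [-201.5   -0.6   93.6]
head on stand: stand ctr [-31.7  -0.7 128.4] size [109.5  67.8] xang -2.9
t 19.35 tcp [417.2   3.9  93.6] close deg -93.7 F [ 0.1 -0.  -1.8] w 0.304 gf 108.7 q [-0.27  0.26  1.98 -0.    0.9   1.36]
```

Call:
send_rows(targets=[{"offset":[0,-0.08,-0.55],"spin":0},{"offset":[0.3,-0.1,-0.55],"spin":0},{"offset":[1.2,-0.15,-0.55],"spin":0},{"offset":[2.2,-0.21,-0.55],"spin":0},{"offset":[3.2,-0.27,-0.55],"spin":0},{"offset":[4.0,-0.32,-0.55],"spin":0},{"offset":[4.0,-0.32,-0.55],"spin":0}])

```text
time_s: 19.93
eef_pos: [459.1, 0.5, 87.8]
ee_rot: [0.0, 0.999, -0.032, 0.001]
force: [0.3, 0.6, -1.7]
grip_width: 0.301
grip_force: 108.7
```

```bash
python3 - <<'E'
from h import *
st();p,d=cap('scene');onstand(p,d);slotcheck(p,97,0);st()
E
```

```text
t 19.93 tcp [459.1   0.5  87.8] close deg -93.7 F [ 0.3  0.6 -1.7] w 0.301 gf 108.7 q [-0.26  0.35  1.87  0.    0.92  1.38]
head on stand: stand ctr [-31.6  -0.5 128.4] size [109.6  67.6] xang -2.5
stub px [265.5 237. ] 2 stand [31.7  0.7 97. ]
slot edge 256.59 stand y [ 14.  -25.   41.4]
slot edge 272.37 stand y [14.  22.2 43.3]
t 19.98 tcp [458.1   0.7  87.7] close deg -93.7 F [-0.1  0.5  0.1] w 0.304 gf 108.7 q [-0.26  0.35  1.87  0.    0.92  1.38]
```

The stub is coming out (green at (265,237)) and the head hasn't moved. I push on.

Call:
send_rows(targets=[{"offset":[1.0,-0.06,0],"spin":0},{"offset":[2.0,-0.12,0],"spin":0},{"offset":[3.0,-0.18,0],"spin":0},{"offset":[4.0,-0.24,0],"spin":0},{"offset":[5.0,-0.3,0],"spin":0},{"offset":[6.0,-0.37,0],"spin":0},{"offset":[6.0,-0.37,0],"spin":0}])

```text
time_s: 20.57
eef_pos: [518.4, -3.1, 87.8]
ee_rot: [0.0, 0.999, -0.032, 0.0]
force: [-0.8, -0.1, -1.4]
grip_width: 0.303
grip_force: 108.7
```

```bash
cat >> h.py <<'E'
def green(p,d):
    Q=cloud('scene',d);h=cv2.cvtColor(p,cv2.COLOR_RGB2HSV);g=(h[...,0]>50)&(h[...,0]<95)&(h[...,1]>80)&(Q[...,0]>400)&(Q[...,0]<850)&(Q[...,1]<200)
    for o in clusters(Q,g,minpx=4):print('green world',o[0],'stand',w2s(o[0]).round(0),'n',o[4])
E
python3 - <<'E'
from h import *
st();p,d=cap('scene','push1');onstand(p,d);green(p,d)
E
```

```text
t 20.57 tcp [518.4  -3.1  87.8] close deg -93.7 F [-0.8 -0.1 -1.4] w 0.303 gf 108.7 q [-0.23  0.46  1.69  0.    0.99  1.4 ]
head on stand: stand ctr [-32.6  -1.1 128.3] size [109.5  65.9] xang -4.5
green world [ 632.9 -276.5   35.4] stand [  31. -267.   35.] n 34
green world [678.8 -12.   53. ] stand [61. -0. 53.] n 112
```

Call:
send_rows(targets=[{"offset":[-2,0.12,0],"spin":0},{"offset":[-5,0.3,0],"spin":0},{"offset":[-8,0.49,0],"spin":0},{"offset":[-11,0.67,0],"spin":0},{"offset":[-13,0.8,2],"spin":0},{"offset":[-13,0.8,4],"spin":0}])

```text
time_s: 21.12
eef_pos: [382.6, 6.2, 127.1]
ee_rot: [-0.001, 0.999, -0.032, -0.003]
force: [0.8, 0.0, -0.2]
grip_width: 0.305
grip_force: 108.6
```

```bash
python3 - <<'E'
from h import *
st();p,d=cap('scene','push2');onstand(p,d);green(p,d)
E
```

```text
t 21.12 tcp [382.6   6.2 127.1] close deg -93.7 F [ 0.8  0.  -0.2] w 0.305 gf 108.6 q [-0.29  0.13  2.03 -0.    0.99  1.34]
head on stand: stand ctr [-31.8  -1.1 128.4] size [109.3  66.9] xang -4.0
green world [ 633.  -276.5   35.5] stand [  31. -267.   36.] n 34
green world [675.8 -11.8  51.5] stand [58. -0. 52.] n 119
```

```bash
python3 - <<'E'
from h import *
p=cv2.imread('pics/push2.png');cv2.imwrite('pics/g9.png',cv2.resize(p[200:290,220:310],None,fx=6,fy=6,interpolation=cv2.INTER_CUBIC))
p,d=cap('scene');Q=cloud('scene',d);h=cv2.cvtColor(p,cv2.COLOR_RGB2HSV);g=(h[...,0]>50)&(h[...,0]<95)&(h[...,1]>80)&(abs(Q[...,1])<90)&(Q[...,0]>600)
A=w2s(Q[g]);o=np.argsort(A[:,0]);print(A[o][::12].round(0))
m=(abs(w2s(Q)[...,1])<20)&(w2s(Q)[...,0]>90)&(w2s(Q)[...,0]<170);print('bin floor z',np.median(Q[m][:,2]))
E
```

```text
[[ 4.700e+01 -9.000e+00  6.900e+01]
 [ 5.600e+01 -6.000e+00  7.700e+01]
 [ 6.200e+01  6.000e+00  7.500e+01]
 [ 6.400e+01 -5.000e+00  2.000e+01]
 [ 6.500e+01  1.000e+00  2.600e+01]
 [ 6.600e+01 -8.000e+00  4.200e+01]
 [ 6.700e+01 -2.000e+00  5.800e+01]
 [ 6.900e+01 -5.000e+00  6.000e+01]
 [ 7.100e+01  1.000e+00  5.300e+01]
 [ 9.330e+02 -1.100e+01  1.195e+03]]
bin floor z 4.281732201607601
```

View pics/g9.png

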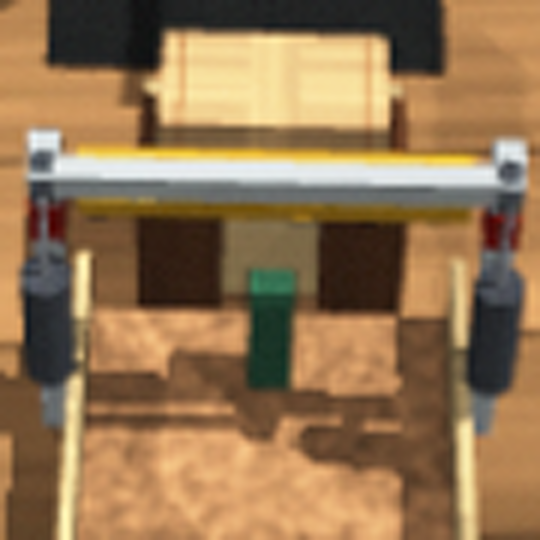

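The first stub (270,330) stands upright in the bin and the head is square on the seat. The drift goes back to the mat.

Call:
send_rows(targets=[{"offset":[4.0,-4.1,2],"spin":0.9},{"offset":[4.0,-4.1,2],"spin":0.9},{"offset":[4.0,-4.1,2],"spin":0.9},{"offset":[4.0,-4.1,2],"spin":0.9},{"offset":[4.0,-4.1,2],"spin":0.9},{"offset":[4.0,-4.1,2],"spin":0.9},{"offset":[4.0,-4.1,2],"spin":0.9},{"offset":[4.0,-4.1,2],"spin":0.9}])

```text
time_s: 21.88
eef_pos: [427.1, -35.8, 146.8]
ee_rot: [-0.0, 0.913, 0.408, -0.0]
force: [0.3, -0.6, -0.8]
grip_width: 0.302
grip_force: 108.8
```

Call:
send_rows(targets=[{"offset":[0,0,0],"spin":0.67},{"offset":[0,0,0],"spin":0.67},{"offset":[0,0,-2],"spin":0.67},{"offset":[0,0,-6],"spin":0.67},{"offset":[0,0,-8],"spin":0.67},{"offset":[0,0,-8],"spin":0.67},{"offset":[0,0,-8],"spin":0.67}])

```text
time_s: 22.47
eef_pos: [426.5, -35.6, 66.2]
ee_rot: [-0.002, 0.73, 0.683, -0.001]
force: [-0.5, 0.2, 0.3]
grip_width: 0.303
grip_force: 108.7
```

```bash
python3 - <<'E'
from h import *
st()
E
```

```text
t 22.47 tcp [426.5 -35.6  66.2] close deg -3.8 F [-0.5  0.2  0.3] w 0.303 gf 108.7 q [-0.36  0.33  1.97 -0.    0.84 -0.29]
```

Call:
send_rows(targets=[{"offset":[-0.4,0,-3],"spin":0.005},{"offset":[-0.4,0,-5],"spin":0.005},{"offset":[-0.4,0,-5.6],"spin":0.005},{"offset":[-0.4,0,-5.6],"spin":0.005},{"offset":[-0.4,0,-5.7],"spin":0.005}])

```text
time_s: 22.88
eef_pos: [424.1, -36.1, 11.4]
ee_rot: [0.001, 0.729, 0.685, 0.0]
force: [-0.4, 0.4, -1.1]
grip_width: 0.299
grip_force: 108.7
```

Call:
send_rows(targets=[{"offset":[0,0,0],"spin":0},{"offset":[0,0,0],"spin":0},{"offset":[0,0,0],"spin":0},{"offset":[0,0,0],"spin":0}], grip=0.7)

```text
time_s: 23.22
eef_pos: [423.8, -36.0, 11.2]
ee_rot: [0.0, 0.728, 0.685, 0.0]
force: [-0.5, 0.7, 0.1]
grip_width: 0.702
grip_force: 0.0
```

Call:
send_rows(targets=[{"offset":[0,0,4],"spin":0},{"offset":[0,0,8],"spin":0},{"offset":[0,0,12],"spin":0},{"offset":[0,0,16],"spin":0},{"offset":[4,1,17],"spin":0},{"offset":[8,2,17],"spin":0},{"offset":[12,3,17],"spin":0},{"offset":[16.3,3,17],"spin":0}])

```text
time_s: 23.88
eef_pos: [586.7, -4.1, 181.6]
ee_rot: [0.0, 0.728, 0.686, 0.0]
force: [-0.7, -0.8, 0.3]
grip_width: 0.7
grip_force: 0.0
```

```bash
python3 - <<'E'
from h import *
st();p,d=cap('scene');rod('scene',p,d,14,34,(380,470),(-120,130));Q=w2s(cloud('scene',d));st()
m=(abs(Q[...,2]-129)<7)&(Q[...,0]>-80)&(Q[...,0]<10)&(abs(Q[...,1])<80);A=Q[m];print(len(A),A.min(0).round(1),A.max(0).round(1))
E
```

```text
t 23.88 tcp [586.7  -4.1 181.6] close deg -3.4 F [-0.7 -0.8  0.3] w 0.7 gf 0.0 q [-0.21  0.49  1.38  0.    1.28 -0.15]
scene rod n 63 mean [435.1  52.4  22.7] dir [0.059 0.998 0.036] ends [433.7  27.7  21.8] [436.6  77.2  23.6]
t 23.93 tcp [592.7  -5.5 179.4] close deg -3.4 F [-0.7 -0.6  0.1] w 0.706 gf 0.0 q [-0.21  0.5   1.36  0.    1.28 -0.15]
594 [-64.7 -55.6 122. ] [  0.7  53.8 134.7]
```

Call:
send_rows(targets=[{"offset":[-0.1,0,0],"spin":0},{"offset":[-0.1,0,0],"spin":0},{"offset":[-0.1,0,-2],"spin":0},{"offset":[-0.1,0,-4],"spin":0},{"offset":[-0.1,0,-6],"spin":0},{"offset":[-0.1,0,-8],"spin":0},{"offset":[-0.1,0,-8.7],"spin":0},{"offset":[-0.1,0,-8.7],"spin":0}], grip=1.0)

```text
time_s: 24.6
eef_pos: [582.7, -5.9, 93.1]
ee_rot: [-0.001, 0.728, 0.685, -0.001]
force: [-0.4, -1.1, -0.6]
grip_width: 1.001
grip_force: 0.0
```

Call:
send_rows(targets=[{"offset":[0,0,0],"spin":0},{"offset":[0,0,0],"spin":0},{"offset":[0,0,0],"spin":0},{"offset":[0,0,0],"spin":0},{"offset":[0,0,0],"spin":0}], grip=0.0)

```text
time_s: 25.02
eef_pos: [585.0, -6.1, 96.0]
ee_rot: [0.001, 0.728, 0.686, 0.001]
force: [-0.8, 0.2, 6.7]
grip_width: 0.686
grip_force: 119.5
```

Call:
send_rows(targets=[{"offset":[0,0,1],"spin":0},{"offset":[0,0,2.5],"spin":0},{"offset":[0,0,4.5],"spin":0},{"offset":[-2,0,6.5],"spin":0},{"offset":[-4,0,8],"spin":0},{"offset":[-4,0,8],"spin":0}])

```text
time_s: 25.52
eef_pos: [542.9, -5.8, 177.6]
ee_rot: [0.002, 0.728, 0.686, 0.001]
force: [-0.0, -0.4, -2.9]
grip_width: 0.685
grip_force: 119.9
```

```bash
python3 - <<'E'
from h import *
s=held();p,d=cap('scene');green(p,d);rod('scene',p,d,14,34,(380,470),(-120,130));st()
E
```

```text
t 25.52 tcp [542.9  -5.8 177.6] close deg -3.4 F [-0.  -0.4 -2.9] w 0.685 gf 119.9 q [-0.23  0.4   1.53 -0.    1.22 -0.17]
scene mean [547.4 -40.1 209.2] ctr [542.9 -38.1] size [42.8 66.7] xang 88.7 n 258
scene mean [552.7  28.6 209. ] ctr [550.8  26.6] size [39.6 72.5] xang 86.0 n 227
green world [ 633.6 -276.6   36.2] stand [  32. -267.   36.] n 35
green world [676.6 -11.8  52.7] stand [58. -0. 53.] n 119
scene rod n 16 mean [436.   72.2  22.9] dir [ 0.957  0.282 -0.064] ends [429.1  70.2  23.4] [442.1  74.   22.5]
t 25.67 tcp [544.3  -5.9 173.9] close deg -3.4 F [-0.7 -0.5 -3.4] w 0.685 gf 119.9 q [-0.23  0.4   1.52  0.    1.21 -0.17]
```

Call:
send_rows(targets=[{"offset":[0,42.1,0],"spin":0.216},{"offset":[0,42.1,0],"spin":0.216},{"offset":[0,42.1,0],"spin":0.216},{"offset":[0,42.1,0],"spin":0.216},{"offset":[0,42.1,0],"spin":0.216},{"offset":[0,42.1,0],"spin":0.216},{"offset":[0,42.1,0],"spin":0.216},{"offset":[0,42.1,0],"spin":0.216}])

```text
time_s: 26.33
eef_pos: [543.8, 329.7, 172.5]
ee_rot: [-0.0, 0.65, 0.76, -0.001]
force: [1.9, -0.5, -3.8]
grip_width: 0.684
grip_force: 119.7
```

```bash
python3 - <<'E'
from h import *
st()
E
```

```text
t 26.33 tcp [543.8 329.7 172.5] close deg 8.9 F [ 1.9 -0.5 -3.8] w 0.684 gf 119.7 q [0.36 0.6  1.21 0.   1.33 0.2 ]
```

Call:
send_rows(targets=[{"offset":[0,4,0],"spin":0},{"offset":[0,8.6,0],"spin":0},{"offset":[0,8.6,0],"spin":0},{"offset":[0,8.6,-3],"spin":0},{"offset":[0,8.6,-6],"spin":0},{"offset":[0,8.6,-9],"spin":0},{"offset":[0,8.6,-9],"spin":0}])

```text
time_s: 26.92
eef_pos: [541.2, 411.9, 75.5]
ee_rot: [-0.003, 0.65, 0.76, -0.006]
force: [-1.4, -0.3, -5.9]
grip_width: 0.689
grip_force: 119.7
```

```bash
python3 - <<'E'
from h import *
s=held(('scene',))
p,d=cap('scene');crop(p,proj('scene',[s['eef_pos']])[0],(70,60),'g10',4)
E
```

```text
t 26.92 tcp [541.2 411.9  75.5] close deg 8.9 F [-1.4 -0.3 -5.9] w 0.689 gf 119.7 q [0.48 0.8  1.13 0.   1.23 0.32]
scene mean [549.7 383.  107.1] ctr [546.8 389.6] size [66.4 69.2] xang 9.4 n 320
```

View pics/g10.png

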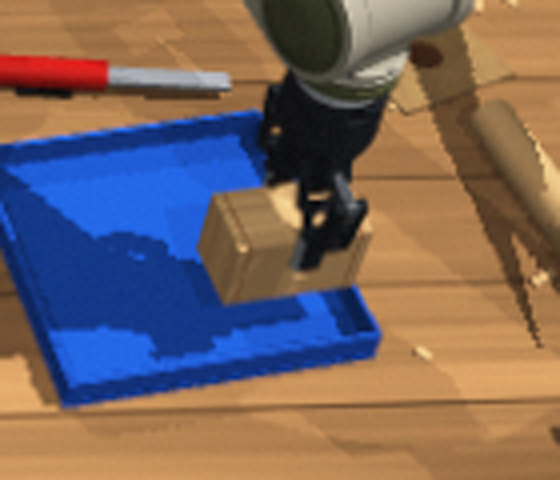

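The head is over the tray's far-left quarter, square to its walls. I lower it.

Call:
send_rows(targets=[{"offset":[0,0,-1],"spin":0},{"offset":[0,0,-2.5],"spin":0},{"offset":[0,0,-3.6],"spin":0},{"offset":[0,0,-3.8],"spin":0},{"offset":[0,0,-3.8],"spin":0},{"offset":[0,0,-3.8],"spin":0}])

```text
time_s: 27.52
eef_pos: [544.6, 413.7, 46.8]
ee_rot: [0.0, 0.65, 0.76, 0.001]
force: [-0.3, 0.6, -3.3]
grip_width: 0.685
grip_force: 120.1
```

Call:
send_rows(targets=[{"offset":[0,0,-0.5],"spin":0},{"offset":[0,0,-0.9],"spin":0},{"offset":[0,0,-1.0],"spin":0},{"offset":[0,0,-1.0],"spin":0},{"offset":[0,0,-1.0],"spin":0}])

```text
time_s: 27.93
eef_pos: [544.3, 413.5, 36.1]
ee_rot: [0.0, 0.65, 0.76, 0.0]
force: [-0.1, 1.2, -1.2]
grip_width: 0.681
grip_force: 120.2
```

Call:
send_rows(targets=[{"offset":[0,0,0],"spin":0},{"offset":[0,0,0],"spin":0},{"offset":[0,0,0],"spin":0},{"offset":[0,0,0],"spin":0}], grip=0.98)

```text
time_s: 28.27
eef_pos: [544.3, 413.5, 36.0]
ee_rot: [0.0, 0.65, 0.76, 0.0]
force: [-0.1, -0.3, -0.1]
grip_width: 0.98
grip_force: 0.0
```

Call:
send_rows(targets=[{"offset":[0,0,3],"spin":0},{"offset":[0,0,7],"spin":0},{"offset":[0,0,11],"spin":0},{"offset":[0,0,15],"spin":0},{"offset":[0,-4,16],"spin":0},{"offset":[0,-8,16],"spin":0},{"offset":[0,-12,16],"spin":0},{"offset":[0,-16,16],"spin":0}])

```text
time_s: 28.93
eef_pos: [543.8, 251.9, 196.2]
ee_rot: [0.0, 0.65, 0.76, 0.0]
force: [0.9, 0.6, -0.2]
grip_width: 0.981
grip_force: 0.0
```

Call:
send_rows(targets=[{"offset":[-8,-40,0],"spin":-0.3},{"offset":[-8,-40,0],"spin":-0.3},{"offset":[-8,-40,0],"spin":-0.3},{"offset":[-8,-40,0],"spin":-0.3},{"offset":[-8,-40,0],"spin":-0.3},{"offset":[-8,-40,0],"spin":-0.3},{"offset":[-8,-40,0],"spin":-0.3},{"offset":[-8,-40,0],"spin":-0.3}])

```text
time_s: 29.6
eef_pos: [478.1, -75.3, 196.2]
ee_rot: [0.0, 0.756, 0.654, 0.0]
force: [0.1, -0.7, -0.0]
grip_width: 0.982
grip_force: 0.0
```

```bash
cat >> h.py <<'E'
def tray():
    p,d=cap('scene');Q=cloud('scene',d);m=(abs(Q[...,2]-69)<8)&(Q[...,0]>330)&(Q[...,0]<700)&(Q[...,1]>180)&(Q[...,1]<520)
    for o in clusters(Q,m,minpx=60):
        w,h=o[2];a=o[3] if w<h else o[3]-90
        print('tray head z',o[0][2],'ctr',o[1],'size',o[2],'xang',round((a+90)%180-90,1))
E
python3 - <<'E'
from h import *
st();tray();heads();st()
E
```

```text
t 29.6 tcp [478.1 -75.3 196.2] close deg -8.2 F [ 0.1 -0.7 -0. ] w 0.982 gf 0.0 q [-0.4   0.25  1.67 -0.    1.22 -0.26]
tray head z 67.9 ctr [546.5 412. ] size [ 67.5 115.8] xang 8.3
top ctr [ 708.3 -261.3] size [59.8 56.3] xang -89.9
top ctr [ 597.3 -271.3] size [110.4  63.6] xang -8.5
top ctr [ 499.7 -422.1] size [ 60.4 111.6] xang 1.2
top rod n 18 mean [430.6  69.9  23.5] dir [-0.294  0.955 -0.028] ends [434.   59.   23.8] [428.3  77.5  23.3]
scene ctr [ 503.3 -424.9] size [ 69.4 110.7] xang 1.6
scene ctr [ 600.  -272.6] size [112.8  67.2] xang -8.8
scene ctr [ 711.9 -264.5] size [60.6 59.8] xang -86.4
scene rod n 120 mean [433.6  29.8  23. ] dir [ 0.074  0.997 -0.008] ends [430.2 -15.3  23.4] [437.1  77.1  22.7]
t 29.75 tcp [478.5 -75.8 196.1] close deg -8.5 F [ 0.1 -0.   1.1] w 0.975 gf 0.0 q [-0.4   0.26  1.67 -0.    1.22 -0.25]
```

Call:
send_rows(targets=[{"offset":[12.5,-16.5,0],"spin":-0.003},{"offset":[12.5,-16.5,0],"spin":-0.003},{"offset":[12.5,-16.5,0],"spin":-0.003},{"offset":[12.5,-16.5,0],"spin":-0.003},{"offset":[12.5,-16.5,0],"spin":-0.003},{"offset":[12.5,-16.5,-4],"spin":-0.003},{"offset":[12.5,-16.5,-8],"spin":-0.003},{"offset":[12.5,-16.5,-8],"spin":-0.003}], grip=1.0)

```text
time_s: 30.42
eef_pos: [601.3, -235.5, 107.6]
ee_rot: [-0.007, 0.757, 0.654, -0.002]
force: [-0.5, 0.0, -1.3]
grip_width: 1.001
grip_force: 0.0
```

Call:
send_rows(targets=[{"offset":[0,0,-3],"spin":0},{"offset":[0,0,-6],"spin":0},{"offset":[0,0,-8],"spin":0},{"offset":[0,0,-8.9],"spin":0},{"offset":[0,0,-8.9],"spin":0},{"offset":[0,0,-8.9],"spin":0}])

```text
time_s: 30.92
eef_pos: [604.8, -238.2, 28.8]
ee_rot: [0.001, 0.757, 0.654, 0.0]
force: [0.9, 0.3, 0.2]
grip_width: 1.0
grip_force: 0.0
```

Call:
send_rows(targets=[{"offset":[0,0,0],"spin":0},{"offset":[0,0,0],"spin":0},{"offset":[0,0,0],"spin":0},{"offset":[0,0,0],"spin":0},{"offset":[0,0,0],"spin":0}], grip=0.0)

```text
time_s: 31.33
eef_pos: [604.8, -238.9, 29.1]
ee_rot: [0.002, 0.757, 0.653, 0.001]
force: [0.8, -0.2, 8.1]
grip_width: 0.686
grip_force: 119.1
```

Call:
send_rows(targets=[{"offset":[0,0,1],"spin":0},{"offset":[0,0,3],"spin":0},{"offset":[0,0,6],"spin":0},{"offset":[-2,0,10],"spin":0},{"offset":[-4,0,13],"spin":0},{"offset":[-4,0,13],"spin":0}])

```text
time_s: 31.83
eef_pos: [563.6, -239.8, 164.8]
ee_rot: [0.005, 0.757, 0.653, 0.001]
force: [0.0, -1.0, -0.9]
grip_width: 0.682
grip_force: 119.2
```

```bash
python3 - <<'E'
from h import *
s=held(('scene',));p,d=cap('scene','hold2');green(p,d);st()
E
```

```text
t 31.83 tcp [ 563.6 -239.8  164.8] close deg -8.5 F [ 0.  -1.  -0.9] w 0.682 gf 119.2 q [-0.59  0.55  1.32 -0.    1.26 -0.45]
scene mean [ 562.2 -299.8  198. ] ctr [ 555.2 -296. ] size [66.9 67.3] xang 79.5 n 385
scene mean [ 568.  -224.6  197.5] ctr [ 567.5 -226.1] size [16.4 66.4] xang 83.0 n 104
green world [ 579.  -277.3  161.9] stand [ -23. -271.  162.] n 11
green world [676.6 -11.8  52.7] stand [58. -0. 53.] n 119
t 31.93 tcp [ 563.8 -238.7  158.6] close deg -8.5 F [ 1.2  0.7 -4.3] w 0.684 gf 119.2 q [-0.59  0.56  1.32  0.    1.26 -0.44]
```

Call:
send_rows(targets=[{"offset":[2.3,26.5,0],"spin":0.087},{"offset":[2.3,26.5,0],"spin":0.087},{"offset":[2.3,26.5,0],"spin":0.087},{"offset":[2.3,26.5,0],"spin":0.087},{"offset":[2.3,26.5,0],"spin":0.087},{"offset":[2.3,26.5,0],"spin":0.087},{"offset":[2.3,26.5,0],"spin":0.087},{"offset":[2.3,26.5,0],"spin":0.087}])

```text
time_s: 32.6
eef_pos: [586.3, 30.9, 155.1]
ee_rot: [-0.002, 0.726, 0.687, -0.001]
force: [-0.1, -0.3, -3.0]
grip_width: 0.688
grip_force: 119.2
```

Call:
send_rows(targets=[{"offset":[0,0,-1],"spin":0.0},{"offset":[0,0,-2.5],"spin":0.0},{"offset":[0,0,-3.3],"spin":0.0},{"offset":[0,0,-3.3],"spin":0.0},{"offset":[0,0,-3.3],"spin":0.0},{"offset":[0,0,-3.3],"spin":0.0}])

```text
time_s: 33.1
eef_pos: [587.1, 26.0, 124.1]
ee_rot: [0.0, 0.728, 0.685, 0.0]
force: [0.1, 0.2, -2.5]
grip_width: 0.686
grip_force: 119.2
```

```bash
cat >> h.py <<'E'
def above(zt):
    p,d=cap('scene');slotcheck(p,zt-32,0);Q=cloud('scene',d);m=(abs(Q[...,2]-zt)<8)&(Q[...,0]>540)&(Q[...,0]<620)&(abs(Q[...,1])<100)
    A=w2s(Q[m]);print('top stand y',np.percentile(A[:,1],[0,1,99,100]).round(1),'x',np.percentile(A[:,0],[1,99]).round(1),'z',[A[(A[:,1]>a)&(A[:,1]<a+15)][:,2].mean().round(1) for a in(-55,-40,-25,-10)])
E
python3 - <<'E'
from h import *
s=st();above(s['eef_pos'][2]+35);st()
E
```

```text
t 33.1 tcp [587.1  26.  124.1] close deg -3.5 F [ 0.1  0.2 -2.5] w 0.686 gf 119.2 q [-0.16  0.55  1.44 -0.    1.15 -0.09]
stub px [264.7 249.1] 120 stand [ 99.5  -1.3 127.1]
slot edge 256.56 stand y [ 14.  -25.1  41.4]
slot edge 272.39 stand y [14.  22.2 43.3]
top stand y [-57.  -56.6  51.6  52.1] x [-62.4  -0.6] z [np.float64(158.0), np.float64(158.5), np.float64(158.5), np.float64(158.3)]
t 33.15 tcp [587.2  26.1 124.3] close deg -3.5 F [ 0.  -0.1 -2.2] w 0.684 gf 119.2 q [-0.15  0.55  1.44  0.    1.15 -0.09]
```

Call:
send_rows(targets=[{"offset":[0,0.12,-0.8],"spin":0.0},{"offset":[0,0.12,-1.6],"spin":0.0},{"offset":[0,0.12,-2.2],"spin":0.0},{"offset":[0,0.12,-2.6],"spin":0.0},{"offset":[0,0.12,-2.9],"spin":0.0},{"offset":[0,0.12,-2.95],"spin":0.0},{"offset":[0,0.12,-2.95],"spin":0.0}])

```text
time_s: 33.73
eef_pos: [586.9, 27.8, 94.3]
ee_rot: [0.0, 0.728, 0.686, 0.0]
force: [-0.6, 0.1, -2.2]
grip_width: 0.686
grip_force: 119.2
```

```bash
python3 - <<'E'
from h import *
s=st();above(129);st()
E
```

```text
t 33.73 tcp [586.9  27.8  94.3] close deg -3.4 F [-0.6  0.1 -2.2] w 0.686 gf 119.2 q [-0.15  0.58  1.47 -0.    1.09 -0.09]
stub px [264.7 252.7] 108 stand [88.7 -0.8 97. ]
slot edge 256.58 stand y [ 14.  -25.   41.4]
slot edge 272.4 stand y [14.  22.3 43.3]
top stand y [-55.2 -54.5  53.1  53.4] x [-63.  -0.] z [np.float64(128.3), np.float64(128.3), np.float64(128.3), np.float64(128.6)]
t 33.78 tcp [586.9  27.7  94.3] close deg -3.4 F [-1.4 -0.5 -3.2] w 0.686 gf 119.2 q [-0.15  0.58  1.47 -0.    1.09 -0.09]
```

Nearly down and centred: release, rise, go above the drift.

Call:
send_rows(targets=[{"offset":[0,0,-0.1],"spin":0.0},{"offset":[0,0,-0.1],"spin":0.0}])

```text
time_s: 33.95
eef_pos: [587.0, 27.8, 94.1]
ee_rot: [0.0, 0.728, 0.686, 0.0]
force: [-3.2, 0.2, 3.7]
grip_width: 0.687
grip_force: 119.9
```

Call:
send_rows(targets=[{"offset":[0,0,0],"spin":0.0},{"offset":[0,0,0],"spin":0.0},{"offset":[0,0,0],"spin":0.0},{"offset":[0,0,0],"spin":0.0}], grip=0.95)

```text
time_s: 34.28
eef_pos: [586.9, 27.7, 93.3]
ee_rot: [0.0, 0.728, 0.686, 0.0]
force: [0.3, 0.9, -0.5]
grip_width: 0.951
grip_force: 0.0
```

Call:
send_rows(targets=[{"offset":[0,0,2],"spin":0.0},{"offset":[0,0,5],"spin":0.0},{"offset":[0,0,8],"spin":0.0},{"offset":[-4,-2,10],"spin":0.0},{"offset":[-8,-4,10],"spin":0.0},{"offset":[-12,-6.3,10],"spin":0.0},{"offset":[-16.3,-6.3,8],"spin":0.0},{"offset":[-16.3,-6.3,8],"spin":0.0}])

```text
time_s: 34.95
eef_pos: [419.9, -35.4, 172.3]
ee_rot: [-0.001, 0.728, 0.685, -0.001]
force: [-0.3, -0.1, -0.6]
grip_width: 0.949
grip_force: 0.0
```

```bash
python3 - <<'E'
from h import *
st();p,d=cap('scene');onstand(p,d);green(p,d)
rod('scene',p,d,14,34,(380,470),(-120,130));st()
E
```

```text
t 34.95 tcp [419.9 -35.4 172.3] close deg -3.5 F [-0.3 -0.1 -0.6] w 0.949 gf 0.0 q [-0.36  0.15  1.87 -0.    1.12 -0.3 ]
head on stand: stand ctr [-32.5  -0.5 128.2] size [109.4  68.6] xang -2.6
green world [676.8 -11.8  53.1] stand [59. -0. 53.] n 120
scene rod n 119 mean [433.5  30.5  23. ] dir [ 0.084  0.996 -0.004] ends [429.6 -15.4  23.2] [437.5  77.3  22.8]
t 35.0 tcp [418.9 -35.1 171.7] close deg -3.5 F [ 0.7  0.5 -1.1] w 0.95 gf 0.0 q [-0.36  0.15  1.87 -0.    1.12 -0.3 ]
```

Call:
send_rows(targets=[{"offset":[0,0,-4],"spin":0},{"offset":[0,0,-8],"spin":0},{"offset":[0,0,-12],"spin":0},{"offset":[0,0,-15],"spin":0},{"offset":[0,0,-16.6],"spin":0},{"offset":[0,0,-16.6],"spin":0},{"offset":[0,0,-16.6],"spin":0}], grip=0.7)

```text
time_s: 35.58
eef_pos: [423.9, -35.3, 7.4]
ee_rot: [-0.0, 0.728, 0.686, -0.0]
force: [0.7, -1.2, 0.1]
grip_width: 0.699
grip_force: 0.0
```

Call:
send_rows(targets=[{"offset":[0,0,0],"spin":0},{"offset":[0,0,0],"spin":0},{"offset":[0,0,0],"spin":0},{"offset":[0,0,0],"spin":0},{"offset":[0,0,0],"spin":0},{"offset":[0,0,0],"spin":0}], grip=0.0)

```text
time_s: 36.08
eef_pos: [424.7, -35.5, 8.9]
ee_rot: [0.001, 0.728, 0.686, 0.001]
force: [-2.2, 0.9, 13.2]
grip_width: 0.304
grip_force: 109.0
```

Call:
send_rows(targets=[{"offset":[0,0,2],"spin":0},{"offset":[0,0,6],"spin":0},{"offset":[-1,0,10],"spin":0},{"offset":[-3.5,0,14],"spin":0},{"offset":[-3.5,0,14],"spin":0},{"offset":[-3.5,0,14],"spin":0}])

```text
time_s: 36.58
eef_pos: [389.1, -35.5, 149.7]
ee_rot: [0.003, 0.728, 0.685, 0.001]
force: [0.5, 0.1, -1.6]
grip_width: 0.301
grip_force: 108.6
```

Call:
send_rows(targets=[{"offset":[0,1.5,0],"spin":-0.9},{"offset":[0,1.5,0],"spin":-0.9},{"offset":[0,1.5,0],"spin":-0.9},{"offset":[0,1.5,0],"spin":-0.9},{"offset":[0,1.5,0],"spin":-0.9},{"offset":[0,1.5,0],"spin":-0.9},{"offset":[0,1.5,0],"spin":-0.9},{"offset":[0,1.5,0],"spin":-0.9}])

```text
time_s: 37.25
eef_pos: [388.6, -20.1, 146.1]
ee_rot: [-0.001, 0.954, 0.298, -0.001]
force: [0.2, -0.4, -0.5]
grip_width: 0.308
grip_force: 108.4
```

Call:
send_rows(targets=[{"offset":[0,2.3,0],"spin":-0.672},{"offset":[0,2.3,0],"spin":-0.672},{"offset":[0,2.3,0],"spin":-0.672},{"offset":[0,2.3,0],"spin":-0.672},{"offset":[0,2.3,-2],"spin":-0.672},{"offset":[0.5,2.3,-4],"spin":-0.672},{"offset":[2,2.3,-5],"spin":-0.672},{"offset":[2,2.3,-5],"spin":-0.672}])

```text
time_s: 37.92
eef_pos: [409.2, 2.8, 95.0]
ee_rot: [-0.0, 1.0, -0.029, -0.002]
force: [-0.6, -0.1, -0.1]
grip_width: 0.3
grip_force: 108.5
```

```bash
python3 - <<'E'
from h import *
st();p,d=rodS(4);onstand(p,d);st()
E
```

```text
t 37.92 tcp [409.2   2.8  95. ] close deg -93.4 F [-0.6 -0.1 -0.1] w 0.3 gf 108.5 q [-0.28  0.24  2.    0.    0.91  1.35]
n 114 x [-181.4  -93.9] y [-0.2 -1.4] surface z [110.4 107.2] tcp stand [-209.4   -2.1   95. ]
n 113 x [-181.9  -94.5] y [-0.4 -0.9] surface z [112.2 108.7] tcp stand [-209.9   -2.1   96. ]
n 112 x [-181.7  -93.9] y [-0.3 -1.5] surface z [111.8 110.2] tcp stand [-210.1   -2.1   96.7]
n 115 x [-184.2  -94.2] y [-0.  -1.8] surface z [112.7 110.3] tcp stand [-210.1   -2.2   97.2]
head on stand: stand ctr [-31.2  -0.6 128.2] size [109.1  66. ] xang -3.3
t 38.12 tcp [408.5   2.8  97.5] close deg -93.4 F [ 0.2 -0.1 -1. ] w 0.301 gf 108.5 q [-0.28  0.24  2.   -0.    0.91  1.35]
```

Call:
send_rows(targets=[{"offset":[0,-0.04,-0.9],"spin":0.015},{"offset":[0.5,-0.07,-0.9],"spin":0.015},{"offset":[1.5,-0.13,-0.9],"spin":0.015},{"offset":[2.5,-0.19,-0.9],"spin":0.015},{"offset":[3.5,-0.25,-0.9],"spin":0.015},{"offset":[4.5,-0.31,-0.9],"spin":0.015},{"offset":[5.0,-0.34,-0.9],"spin":0.015},{"offset":[5.0,-0.34,-0.9],"spin":0.015}])

```text
time_s: 38.78
eef_pos: [459.6, -0.8, 88.8]
ee_rot: [0.0, 1.0, -0.023, 0.001]
force: [-0.1, 0.5, -0.5]
grip_width: 0.303
grip_force: 108.6
```

```bash
python3 - <<'E'
from h import *
st();p,d=cap('scene');onstand(p,d);green(p,d);st()
E
```

```text
t 38.78 tcp [459.6  -0.8  88.8] close deg -92.6 F [-0.1  0.5 -0.5] w 0.303 gf 108.6 q [-0.26  0.35  1.87  0.    0.93  1.36]
head on stand: stand ctr [-32.1  -0.8 128.4] size [109.1  67.2] xang -3.6
green world [677.  -11.8  53.2] stand [59. -0. 53.] n 119
t 38.83 tcp [458.9  -0.7  88.6] close deg -92.6 F [ 0.6 -0.3 -1.5] w 0.301 gf 108.6 q [-0.26  0.35  1.87 -0.    0.93  1.36]
```

Call:
send_rows(targets=[{"offset":[1.0,-0.06,0],"spin":0},{"offset":[2.0,-0.12,0],"spin":0},{"offset":[3.0,-0.18,0],"spin":0},{"offset":[4.0,-0.24,0],"spin":0},{"offset":[5.0,-0.3,0],"spin":0},{"offset":[6.0,-0.37,0],"spin":0},{"offset":[6.4,-0.4,0],"spin":0},{"offset":[6.4,-0.4,0],"spin":0}])

```text
time_s: 39.5
eef_pos: [522.9, -4.7, 88.4]
ee_rot: [-0.0, 1.0, -0.023, 0.0]
force: [-0.7, -0.1, -1.9]
grip_width: 0.303
grip_force: 108.8
```

```bash
python3 - <<'E'
from h import *
st();p,d=cap('scene','push3');onstand(p,d);green(p,d);st()
E
```

```text
t 39.5 tcp [522.9  -4.7  88.4] close deg -92.6 F [-0.7 -0.1 -1.9] w 0.303 gf 108.8 q [-0.23  0.47  1.68  0.    0.99  1.38]
head on stand: stand ctr [-32.1  -0.5 128.4] size [109.4  67. ] xang -2.5
green world [698.2 -13.2  30.1] stand [80. -1. 30.] n 253
t 39.55 tcp [522.4  -4.6  88.3] close deg -92.6 F [-0.6  1.1 -1.9] w 0.305 gf 108.8 q [-0.23  0.47  1.68  0.    0.99  1.38]
```

Out. I retract and check the bin.

Call:
send_rows(targets=[{"offset":[-2,0.12,0],"spin":0},{"offset":[-5,0.3,0],"spin":0},{"offset":[-8,0.49,0],"spin":0},{"offset":[-11,0.67,0],"spin":0},{"offset":[-13,0.8,2],"spin":0},{"offset":[-13.5,0.8,6],"spin":0},{"offset":[-13.5,0.8,6],"spin":0}])

```text
time_s: 40.13
eef_pos: [388.2, 3.1, 153.3]
ee_rot: [0.001, 1.0, -0.023, 0.004]
force: [1.4, -1.4, -0.6]
grip_width: 0.308
grip_force: 108.6
```

```bash
python3 - <<'E'
from h import *
st();p,d=cap('scene');onstand(p,d);green(p,d);rod('scene',p,d,130,180,(390,540),(-60,60))
cv2.imwrite('pics/g11.png',cv2.resize(p[170:300,200:330,::-1],None,fx=4,fy=4,interpolation=cv2.INTER_CUBIC))
E
```

```text
t 40.13 tcp [388.2   3.1 153.3] close deg -92.6 F [ 1.4 -1.4 -0.6] w 0.308 gf 108.6 q [-0.3   0.09  1.99 -0.    1.05  1.32]
head on stand: stand ctr [-31.8  -0.8 128.3] size [108.9  67. ] xang -3.7
green world [698.3 -13.2  30.1] stand [80. -1. 30.] n 250
scene rod n 116 mean [458.7   0.  168.5] dir [ 0.999 -0.047  0.01 ] ends [404.2   2.6 168. ] [507.1  -2.2 169. ]
```

View pics/g11.png

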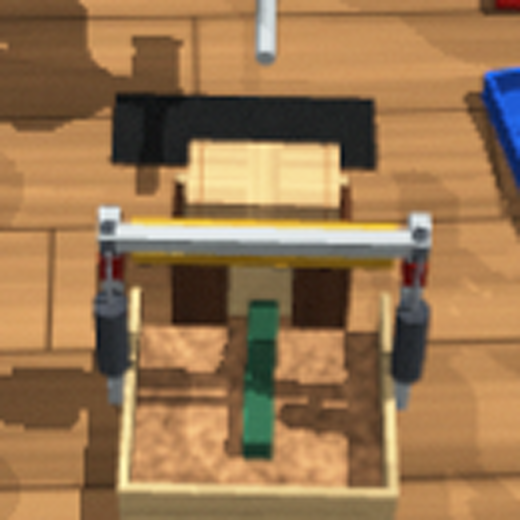

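Both stubs (262,330 and 258,430) are in the bin, with the head square and the sash still at the marks. The drift goes back.

Call:
send_rows(targets=[{"offset":[3.6,-3.9,0],"spin":0.9},{"offset":[3.6,-3.9,0],"spin":0.9},{"offset":[3.6,-3.9,0],"spin":0.9},{"offset":[3.6,-3.9,0],"spin":0.9},{"offset":[3.6,-3.9,0],"spin":0.9},{"offset":[3.6,-3.9,0],"spin":0.9},{"offset":[3.6,-3.9,0],"spin":0.9},{"offset":[3.6,-3.9,0],"spin":0.9}])

```text
time_s: 40.85
eef_pos: [423.1, -35.4, 147.4]
ee_rot: [-0.001, 0.909, 0.416, -0.001]
force: [-0.3, 0.1, -0.3]
grip_width: 0.301
grip_force: 108.8
```

Call:
send_rows(targets=[{"offset":[0,0,0],"spin":0.657},{"offset":[0,0,0],"spin":0.657},{"offset":[0,0,-2],"spin":0.657},{"offset":[0,0,-6],"spin":0.657},{"offset":[0,0,-8],"spin":0.657},{"offset":[0,0,-8],"spin":0.657},{"offset":[0,0,-8],"spin":0.657},{"offset":[0,0,-8],"spin":0.657}])

```text
time_s: 41.52
eef_pos: [423.7, -35.6, 68.1]
ee_rot: [-0.0, 0.729, 0.684, -0.0]
force: [-0.0, 0.3, -0.1]
grip_width: 0.308
grip_force: 108.7
```

```bash
python3 - <<'E'
from h import *
s=st();p,d=cap('scene');Q=w2s(cloud('scene',d));h=cv2.cvtColor(p,cv2.COLOR_RGB2HSV);g=(h[...,0]>50)&(h[...,0]<95)&(h[...,1]>80)&(abs(Q[...,1])<90)&(Q[...,0]>0)&(Q[...,0]<200)&(Q[...,2]<140)
A=Q[g];
for a in range(20,180,12):
    B=A[(A[:,0]>=a)&(A[:,0]<a+12)]
    if len(B):print(a,len(B),'z',B[:,2].min().round(),B[:,2].max().round(),'y',B[:,1].min().round(),B[:,1].max().round())
E
```

```text
t 41.52 tcp [423.7 -35.6  68.1] close deg -3.6 F [-0.   0.3 -0.1] w 0.308 gf 108.7 q [-0.36  0.32  1.98  0.    0.84 -0.3 ]
20 17 z 28.0 36.0 y -8.0 10.0
32 14 z 36.0 41.0 y -8.0 10.0
44 16 z 38.0 46.0 y -8.0 9.0
56 25 z 19.0 54.0 y -8.0 7.0
68 40 z 22.0 48.0 y -10.0 7.0
80 24 z 20.0 29.0 y -10.0 7.0
92 23 z 19.0 29.0 y -10.0 8.0
104 24 z 21.0 32.0 y -10.0 8.0
116 23 z 21.0 29.0 y -9.0 8.0
128 30 z 11.0 30.0 y -9.0 5.0
```

Call:
send_rows(targets=[{"offset":[0,0,-3],"spin":0.005},{"offset":[0,0,-5],"spin":0.005},{"offset":[0,0,-5.7],"spin":0.005},{"offset":[0,0,-5.8],"spin":0.005},{"offset":[0,0,-5.8],"spin":0.005}])

```text
time_s: 41.98
eef_pos: [424.2, -35.8, 10.9]
ee_rot: [0.0, 0.727, 0.687, 0.0]
force: [-0.2, -0.1, -0.9]
grip_width: 0.3
grip_force: 108.7
```

Call:
send_rows(targets=[{"offset":[0,0,0],"spin":0},{"offset":[0,0,0],"spin":0},{"offset":[0,0,0],"spin":0},{"offset":[0,0,0],"spin":0}], grip=0.7)

```text
time_s: 42.32
eef_pos: [424.2, -35.8, 10.9]
ee_rot: [0.001, 0.726, 0.687, 0.0]
force: [0.8, 0.1, 0.2]
grip_width: 0.703
grip_force: 0.0
```

Call:
send_rows(targets=[{"offset":[0,0,4],"spin":0},{"offset":[0,0,8],"spin":0},{"offset":[0,0,12],"spin":0},{"offset":[0,0,16],"spin":0},{"offset":[4,1,17],"spin":0},{"offset":[8,2,17],"spin":0},{"offset":[12,3,17],"spin":0},{"offset":[16.2,3,17],"spin":0}])

```text
time_s: 42.98
eef_pos: [587.0, -3.8, 181.1]
ee_rot: [0.0, 0.726, 0.688, 0.0]
force: [0.4, -0.1, 0.1]
grip_width: 0.697
grip_force: 0.0
```

Call:
send_rows(targets=[{"offset":[0,0,0],"spin":0},{"offset":[0,0,0],"spin":0},{"offset":[0,0,0],"spin":0},{"offset":[0,0,0],"spin":0}], grip=1.0)

```text
time_s: 43.32
eef_pos: [584.5, -5.7, 180.8]
ee_rot: [0.0, 0.726, 0.687, -0.0]
force: [-0.6, -0.5, 0.5]
grip_width: 0.997
grip_force: 0.0
```

```bash
python3 - <<'E'
from h import *
st();p,d=cap('scene');rod('scene',p,d,14,34,(380,470),(-120,130));Q=w2s(cloud('scene',d))
m=(abs(Q[...,2]-129)<7)&(Q[...,0]>-80)&(Q[...,0]<10)&(abs(Q[...,1])<80);A=Q[m];print(len(A),A.min(0).round(1),A.max(0).round(1))
E
```

```text
t 43.32 tcp [584.5  -5.7 180.8] close deg -3.2 F [-0.6 -0.5  0.5] w 0.997 gf 0.0 q [-0.21  0.48  1.38 -0.    1.27 -0.15]
scene rod n 67 mean [435.7  52.3  22.7] dir [0.082 0.996 0.035] ends [433.4  24.5  21.7] [437.8  77.1  23.6]
575 [-65.7 -55.3 122.3] [  1.9  53.7 134.9]
```

Call:
send_rows(targets=[{"offset":[0,0,-2],"spin":0},{"offset":[0,0,-4],"spin":0},{"offset":[0,0,-6],"spin":0},{"offset":[0,0,-8],"spin":0},{"offset":[0,0,-8.6],"spin":0},{"offset":[0,0,-8.6],"spin":0},{"offset":[0,0,-8.6],"spin":0}])

```text
time_s: 43.95
eef_pos: [585.6, -5.8, 95.6]
ee_rot: [0.001, 0.726, 0.687, 0.0]
force: [-0.4, 0.4, -0.5]
grip_width: 0.999
grip_force: 0.0
```

Call:
send_rows(targets=[{"offset":[0,0,0],"spin":0},{"offset":[0,0,0],"spin":0},{"offset":[0,0,0],"spin":0},{"offset":[0,0,0],"spin":0},{"offset":[0,0,0],"spin":0}], grip=0.0)

```text
time_s: 44.37
eef_pos: [586.3, -5.8, 96.1]
ee_rot: [0.001, 0.726, 0.687, 0.001]
force: [-0.2, -1.1, 7.8]
grip_width: 0.686
grip_force: 119.0
```

Call:
send_rows(targets=[{"offset":[0,0,1],"spin":0},{"offset":[0,0,2.5],"spin":0},{"offset":[0,0,4.5],"spin":0},{"offset":[-2,0,6.5],"spin":0},{"offset":[-4,0,8],"spin":0},{"offset":[-4,0,8],"spin":0}])

```text
time_s: 44.87
eef_pos: [544.3, -5.5, 178.0]
ee_rot: [0.002, 0.726, 0.687, 0.001]
force: [0.2, -0.7, -1.6]
grip_width: 0.681
grip_force: 119.1
```

Call:
send_rows(targets=[{"offset":[1.9,29.9,0],"spin":0.213},{"offset":[1.9,29.9,0],"spin":0.213},{"offset":[1.9,29.9,0],"spin":0.213},{"offset":[1.9,29.9,0],"spin":0.213},{"offset":[1.9,29.9,0],"spin":0.213},{"offset":[1.9,29.9,0],"spin":0.213},{"offset":[1.9,29.9,0],"spin":0.213},{"offset":[1.9,29.9,0],"spin":0.213}])

```text
time_s: 45.53
eef_pos: [563.5, 299.2, 173.8]
ee_rot: [-0.001, 0.647, 0.762, 0.001]
force: [0.8, -0.1, -3.4]
grip_width: 0.68
grip_force: 119.2
```

Call:
send_rows(targets=[{"offset":[0,0,-2],"spin":0},{"offset":[0,0,-4],"spin":0},{"offset":[0,0,-6],"spin":0},{"offset":[0,0,-6],"spin":0},{"offset":[0,0,-6],"spin":0},{"offset":[0,0,-6],"spin":0}])

```text
time_s: 46.03
eef_pos: [565.1, 293.4, 115.7]
ee_rot: [0.0, 0.649, 0.761, 0.001]
force: [0.6, 1.2, -1.9]
grip_width: 0.684
grip_force: 119.0
```

```bash
python3 - <<'E'
from h import *
s=held(('scene',));tray()
E
```

```text
t 46.03 tcp [565.1 293.4 115.7] close deg 9.0 F [ 0.6  1.2 -1.9] w 0.684 gf 119.0 q [0.3  0.66 1.28 0.   1.21 0.14]
scene mean [574.5 262.7 147. ] ctr [572.7 265.6] size [64.5 63. ] xang -84.6 n 342
scene mean [584.6 341.8 145.6] ctr [583.6 344. ] size [15.  29.7] xang 62.1 n 41
tray head z 67.8 ctr [546.  411.7] size [ 66.6 112.7] xang 10.6
```

Call:
send_rows(targets=[{"offset":[0,0,-2],"spin":0},{"offset":[0,0,-4],"spin":0},{"offset":[0,0,-5.5],"spin":0},{"offset":[0,0,-6.8],"spin":0},{"offset":[0,0,-7.6],"spin":0},{"offset":[0,0,-7.9],"spin":0},{"offset":[0,0,-7.9],"spin":0},{"offset":[0,0,-7.9],"spin":0}])

```text
time_s: 46.8
eef_pos: [565.0, 293.5, 36.2]
ee_rot: [0.0, 0.649, 0.761, 0.001]
force: [0.2, 0.5, -3.1]
grip_width: 0.684
grip_force: 119.1
```

Call:
send_rows(targets=[{"offset":[0,0,0],"spin":0},{"offset":[0,0,0],"spin":0},{"offset":[0,0,0],"spin":0},{"offset":[0,0,0],"spin":0}], grip=0.98)

```text
time_s: 47.13
eef_pos: [564.7, 293.4, 35.6]
ee_rot: [0.0, 0.649, 0.761, 0.0]
force: [0.2, 0.1, 0.9]
grip_width: 0.978
grip_force: 0.0
```

Call:
send_rows(targets=[{"offset":[0,0,3],"spin":0},{"offset":[0,0,7],"spin":0},{"offset":[0,0,11],"spin":0},{"offset":[0,0,15],"spin":0},{"offset":[-2,-4,16],"spin":0},{"offset":[-4,-8,16],"spin":0},{"offset":[-6,-12,16],"spin":0},{"offset":[-8,-16,16],"spin":0}])

```text
time_s: 47.8
eef_pos: [489.2, 143.9, 195.6]
ee_rot: [0.0, 0.649, 0.761, 0.0]
force: [1.5, -1.2, -0.2]
grip_width: 0.978
grip_force: 0.0
```

Call:
send_rows(targets=[{"offset":[-1,-44,0],"spin":-0.13},{"offset":[-1,-44,0],"spin":-0.13},{"offset":[-1,-44,0],"spin":-0.13},{"offset":[-1,-44,0],"spin":-0.13},{"offset":[-1,-44,0],"spin":-0.13},{"offset":[-1,-44,0],"spin":-0.13},{"offset":[-1,-44,0],"spin":-0.13},{"offset":[-1,-44,0],"spin":-0.13}])

```text
time_s: 48.47
eef_pos: [482.4, -190.2, 195.7]
ee_rot: [0.0, 0.697, 0.717, 0.0]
force: [1.3, -0.2, -0.4]
grip_width: 0.976
grip_force: 0.0
```

```bash
python3 - <<'E'
from h import *
st();tray();heads();st()
E
```

```text
t 48.47 tcp [ 482.4 -190.2  195.7] close deg 1.6 F [ 1.3 -0.2 -0.4] w 0.976 gf 0.0 q [-0.6   0.33  1.57  0.    1.24 -0.63]
tray head z 67.7 ctr [547.3 411.7] size [ 68.4 112.8] xang 9.1
tray head z 67.9 ctr [566.5 290.5] size [ 68.  114.4] xang 8.1
top ctr [ 707.6 -261. ] size [59.8 57.2] xang -88.5
top ctr [ 500.6 -422.1] size [ 61.4 111.8] xang 2.5
top rod n 102 mean [428.6  31.5  24.8] dir [0.082 0.997 0.013] ends [424.8 -14.8  24.2] [432.4  77.7  25.4]
scene ctr [ 503.7 -424.7] size [ 67.6 111.5] xang 2.8
scene ctr [ 712.4 -263.7] size [63.1 59.1] xang -70.9
scene rod n 119 mean [434.6  31.1  23.1] dir [ 0.078  0.997 -0.   ] ends [430.9 -15.5  23.1] [438.2  77.1  23.1]
t 48.62 tcp [ 482.4 -190.5  195.2] close deg 1.4 F [ 0.4  0.1 -0. ] w 0.981 gf 0.0 q [-0.6   0.33  1.57 -0.    1.24 -0.63]
```

Call:
send_rows(targets=[{"offset":[1.9,-23.1,0],"spin":0.008},{"offset":[1.9,-23.1,0],"spin":0.008},{"offset":[1.9,-23.1,0],"spin":0.008},{"offset":[1.9,-23.1,0],"spin":0.008},{"offset":[1.9,-23.1,0],"spin":0.008},{"offset":[1.9,-23.1,0],"spin":0.008},{"offset":[1.9,-23.1,-4],"spin":0.008},{"offset":[1.9,-23.1,-8],"spin":0.008}], grip=1.0)

```text
time_s: 49.28
eef_pos: [502.8, -420.2, 115.9]
ee_rot: [0.003, 0.694, 0.72, -0.0]
force: [1.1, -0.2, -1.7]
grip_width: 0.999
grip_force: 0.0
```

Call:
send_rows(targets=[{"offset":[0,0,-3],"spin":0},{"offset":[0,0,-6],"spin":0},{"offset":[0,0,-8],"spin":0},{"offset":[0,0,-8.4],"spin":0},{"offset":[0,0,-8.4],"spin":0},{"offset":[0,0,-8.4],"spin":0}])

```text
time_s: 49.78
eef_pos: [502.7, -419.1, 32.9]
ee_rot: [0.001, 0.694, 0.72, -0.0]
force: [0.6, -0.7, -0.0]
grip_width: 0.998
grip_force: 0.0
```

Call:
send_rows(targets=[{"offset":[0,0,0],"spin":0},{"offset":[0,0,0],"spin":0},{"offset":[0,0,0],"spin":0},{"offset":[0,0,0],"spin":0},{"offset":[0,0,0],"spin":0}], grip=0.0)

```text
time_s: 50.2
eef_pos: [502.5, -419.7, 33.4]
ee_rot: [0.002, 0.694, 0.72, -0.0]
force: [-0.4, 0.2, 6.9]
grip_width: 0.68
grip_force: 119.5
```

Call:
send_rows(targets=[{"offset":[0,0,1],"spin":0},{"offset":[0,0,3],"spin":0},{"offset":[0,0,6],"spin":0},{"offset":[0,0,10],"spin":0},{"offset":[0,0,14],"spin":0},{"offset":[0,0,15],"spin":0}])

```text
time_s: 50.7
eef_pos: [503.0, -420.4, 189.3]
ee_rot: [0.005, 0.694, 0.72, -0.001]
force: [-0.3, -0.6, -1.3]
grip_width: 0.681
grip_force: 118.7
```

```bash
python3 - <<'E'
from h import *
s=held(('scene',));p,d=cap('scene');crop(p,proj('scene',[s['eef_pos']])[0],(60,48),'g12',6);st()
E
```

```text
t 50.7 tcp [ 503.  -420.4  189.3] close deg 2.1 F [-0.3 -0.6 -1.3] w 0.681 gf 118.7 q [-0.87  0.63  1.12  0.    1.38 -0.91]
scene mean [ 507.3 -390.8  219.1] ctr [ 506.9 -391.1] size [71.8 46.6] xang -87.3 n 251
scene mean [ 514.3 -464.2  219.1] ctr [ 505.  -461.7] size [66.8 39.3] xang -84.8 n 173
t 50.8 tcp [ 502.3 -419.7  184.3] close deg 2.1 F [ 0.7  0.4 -2.5] w 0.682 gf 118.7 q [-0.87  0.63  1.13  0.    1.37 -0.91]
```

View pics/g12.png

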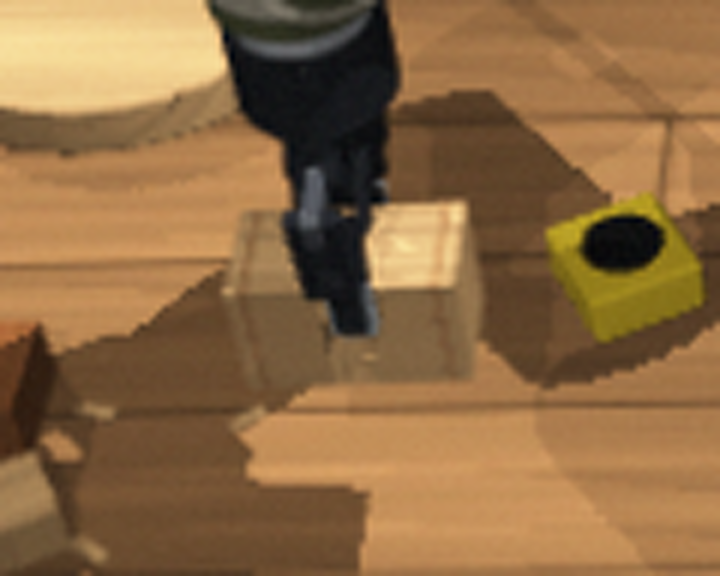

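The third head has no green, so it is clear and goes straight to the tray.

Call:
send_rows(targets=[{"offset":[-3,33,0],"spin":0.06},{"offset":[-3,33,0],"spin":0.06},{"offset":[-3,33,0],"spin":0.06},{"offset":[-3,33,0],"spin":0.06},{"offset":[-3,33,0],"spin":0.06},{"offset":[-3,33,0],"spin":0.06},{"offset":[-3,33,0],"spin":0.06},{"offset":[-3,33,0],"spin":0.06}])

```text
time_s: 51.47
eef_pos: [470.1, -86.6, 179.3]
ee_rot: [-0.002, 0.672, 0.74, -0.001]
force: [1.6, 0.4, -3.3]
grip_width: 0.682
grip_force: 118.9
```

Call:
send_rows(targets=[{"offset":[-3.8,33,0],"spin":0.06},{"offset":[-3.8,33,0],"spin":0.06},{"offset":[-3.8,33,0],"spin":0.06},{"offset":[-3.8,33,0],"spin":0.06},{"offset":[-3.8,33,0],"spin":0.06},{"offset":[-3.8,33,0],"spin":0.06},{"offset":[-3.8,33,0],"spin":0.06},{"offset":[-3.8,33,0],"spin":0.06}])

```text
time_s: 52.13
eef_pos: [431.9, 242.7, 179.4]
ee_rot: [-0.001, 0.65, 0.76, -0.002]
force: [0.1, -0.1, -2.8]
grip_width: 0.682
grip_force: 118.9
```

Call:
send_rows(targets=[{"offset":[0,4,0],"spin":0},{"offset":[0,8,0],"spin":0},{"offset":[0,9.5,0],"spin":0},{"offset":[0,9.5,-2],"spin":0},{"offset":[0,9.5,-5],"spin":0},{"offset":[0,9.5,-7],"spin":0},{"offset":[0,9.5,-7],"spin":0},{"offset":[0,9.5,-7],"spin":0}])

```text
time_s: 52.8
eef_pos: [432.8, 335.4, 109.7]
ee_rot: [-0.001, 0.65, 0.76, -0.002]
force: [1.4, 0.4, -2.7]
grip_width: 0.681
grip_force: 118.8
```

```bash
python3 - <<'E'
from h import *
s=held(('scene',));tray();s=st()
E
```

```text
t 52.8 tcp [432.8 335.4 109.7] close deg 8.9 F [ 1.4  0.4 -2.7] w 0.681 gf 118.8 q [ 0.45  0.49  1.58 -0.    1.08  0.29]
scene mean [441.3 304.3 139.1] ctr [437.  307.1] size [70.2 69.8] xang -80.2 n 305
tray head z 67.8 ctr [547.7 412.8] size [ 67.8 115. ] xang 7.7
tray head z 68.0 ctr [567. 292.] size [ 66.7 114.9] xang 7.5
t 52.9 tcp [434.1 336.  112. ] close deg 8.9 F [-0.8 -0.1 -2.3] w 0.682 gf 118.8 q [ 0.45  0.48  1.58 -0.    1.08  0.29]
```

Call:
send_rows(targets=[{"offset":[0,0,-2],"spin":0},{"offset":[0,0,-4],"spin":0},{"offset":[0,0,-5.5],"spin":0},{"offset":[0,0,-6.7],"spin":0},{"offset":[0,0,-7.2],"spin":0},{"offset":[0,0,-7.35],"spin":0},{"offset":[0,0,-7.35],"spin":0},{"offset":[0,0,-7.35],"spin":0}])

```text
time_s: 53.57
eef_pos: [434.4, 336.2, 38.8]
ee_rot: [0.0, 0.65, 0.76, 0.001]
force: [0.3, 0.1, -2.3]
grip_width: 0.679
grip_force: 119.0
```

Call:
send_rows(targets=[{"offset":[0,0,0],"spin":0},{"offset":[0,0,0],"spin":0},{"offset":[0,0,0],"spin":0},{"offset":[0,0,0],"spin":0}], grip=0.98)

```text
time_s: 53.9
eef_pos: [434.0, 336.1, 38.2]
ee_rot: [0.0, 0.65, 0.76, 0.0]
force: [-0.2, -0.0, -0.3]
grip_width: 0.98
grip_force: 0.0
```

Call:
send_rows(targets=[{"offset":[0,0,3],"spin":0},{"offset":[0,0,7],"spin":0},{"offset":[0,0,11],"spin":0},{"offset":[0,0,15],"spin":0},{"offset":[-2,-4,18],"spin":0},{"offset":[-4,-8,18],"spin":0},{"offset":[-6,-12,18],"spin":0},{"offset":[-8,-16,18],"spin":0}])

```text
time_s: 54.57
eef_pos: [361.5, 192.3, 218.1]
ee_rot: [0.001, 0.649, 0.76, 0.001]
force: [0.3, -0.7, 0.2]
grip_width: 0.98
grip_force: 0.0
```

```bash
python3 - <<'E'
from h import *
st();tray();p,d=cap('scene');rod('scene',p,d,14,34,(380,470),(-120,130));green(p,d)
cv2.imwrite('pics/g13.png',cv2.resize(p[150:310,180:440,::-1],None,fx=3,fy=3,interpolation=cv2.INTER_CUBIC));st()
E
```

```text
t 54.57 tcp [361.5 192.3 218.1] close deg 9.0 F [ 0.3 -0.7  0.2] w 0.98 gf 0.0 q [ 0.2   0.07  1.84 -0.    1.24  0.04]
tray head z 68.1 ctr [437.1 330.3] size [ 65.5 115. ] xang 8.0
tray head z 67.7 ctr [546.6 411.5] size [ 68.3 114.1] xang 7.0
tray head z 68.0 ctr [566.5 291.1] size [ 67.7 113.2] xang 9.3
scene rod n 119 mean [434.4  31.3  22.9] dir [ 0.081  0.997 -0.001] ends [430.7 -15.3  23. ] [438.2  77.2  22.9]
green world [697.9 -13.3  30.1] stand [80. -1. 30.] n 252
t 54.67 tcp [360.4 190.5 217.8] close deg 8.8 F [0.6 0.1 0.1] w 0.982 gf 0.0 q [ 0.2   0.06  1.84 -0.    1.24  0.04]
```

View pics/g13.png

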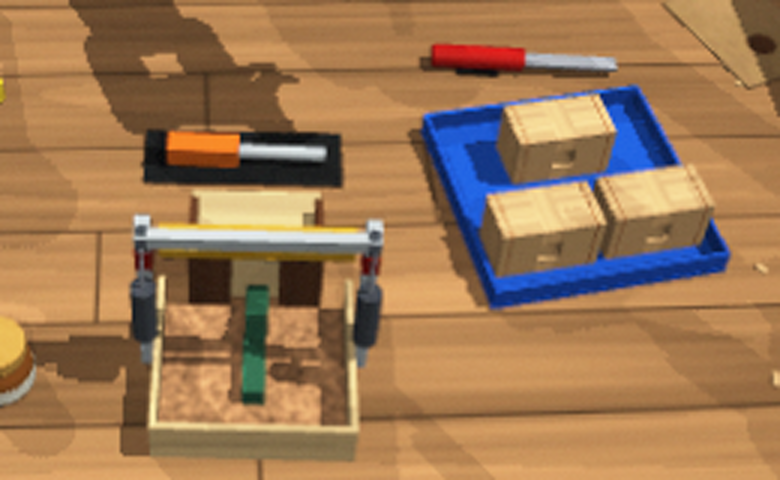

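All three heads stand in the tray at (557,137), (545,228) and (655,212). The drift is on the mat at (247,150), both stubs are in the bin at (257,340), and the sash is at the marks, so I hand it in.

```bash
python3 -c "
from h import *
print(ctrl.finish_job())"
```

```text
the job is handed in; nothing more can be done
None
```

I handed the job in at about 55 s: the sash is level with its red marks, both stubs (the third head was already clear) are in the bin, all three heads stand in the tray, and the drift is back on its mat; the hand-in returned no verdict.

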